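# Free a shaker's drive shaft and hold the collar on its flat

### The job

The shaker's platform is off so that its drive collar can be fitted: draw the red transport-lock pin up out of the crank arm, hang it in the notch of the lug on the shaker's left side and let go of it. Then pinch the bare shaft end and turn the shaft until its flat faces squarely to the front panel, with a finger lying on that flat. Last, fetch the collar, slide it down the shaft with its set-screw to the front, square over the flat, until it sits on the shoulder, and finish while still gripping it and lightly pressing it down there, ready for a colleague to tighten the screw; leave the bearing, bottle and screwdriver alone.

Things in the scene. Friction and masses are not known exactly. Their poses are not given: they have to be found in the camera images.
- drive: orbital shaker without its platform, fixed: white housing 260 (x) x 220 (y) mm, blue deck 70 mm above the bench. Origin on the bench below the shaft axis, mid-housing; -x points out of the front panel (display, keys), +y to its left side (lug), z up. On the deck: ball rests 23 mm high at the corners (x +-108, y +-88 mm); motor cover 30 mm high at the back (x 80 to 122, y +-55)
- shaft: upright steel shaft; origin on its axis at deck height, z up. Bare end 16 mm thick from 42 to 86 mm above the origin, end chamfered 2 mm. Turns about z either way (friction 0.08 N m), stays where left; the lock pin blocks it. Its flat faces its own -x: it faces the front panel when shaft and drive have the same yaw; at the start the shaft is yawed 0.6 to 1.5 rad clockwise (from above) of that
- flat: the shaft's flat: origin at the middle of its face, 4.8 mm from the shaft axis, 64 mm above deck height; -x is the outward normal of the face, z up; 12.8 mm wide, 44 mm high. Across the flat the shaft measures 12.8 mm, elsewhere 16 mm
- shoulder: round shoulder of the shaft, 26 mm in diameter, below the bare end: origin on the axis at its upper face (112 mm above the bench), on which the collar sits; its upper face stands 18 mm above the crank arm
- pin_knob (a point): transport-lock pin: red upright knob 18 mm in diameter, 44 mm tall, with a steel shank 8 mm in diameter and 23 mm long below it, about 50 g. This point is the knob's centre, 22 mm above its underside. At the start the shank hangs through the crank arm's bore into a block on the deck, the knob's underside on the arm; it lifts straight up
- park (a point): middle of the U notch in the lug's upper face, axes as the drive's. The lug is a steel plate 36 mm wide, 6 mm thick, level with the deck on the drive's left (+y) side; notch 10.5 mm wide, closed end 6 mm to -y of this point, open end 13 mm to +y, free space below. The pin is parked with its shank down through the notch here, the knob's underside on the lug (knob centre 22 mm above)
- collar_centre (a point): aluminium collar, 36 mm in diameter, 22 mm high, 17.8 mm bore, about 90 g, lying on the bench, bore upright; this point is its centre, 11 mm up; z along the bore. A black set-screw, 5 mm thick, half-way up, points along the collar's -x, 5 mm out of the outside and 3 mm into the bore: the collar goes down the shaft only with the screw over the flat (it jams when over 0.4 rad off)
- screw_nose (a point): the inner end of the set-screw, 5.7 mm from the bore's axis in the collar's -x, half-way up the collar; 0.9 mm from the flat when the collar is on the shaft
- bearing: bystander: spare ball bearing, 52 mm in diameter, 15 mm high, flat on the bench; origin at the centre of its underside
- bottle: bystander: white plastic bottle, 62 mm in diameter, 120 mm high; origin at the centre of its underside
- driver: bystander: screwdriver with a blue handle, lying on the bench
- crank_bore (a point): bore, 9.5 mm wide, for the lock pin in the shaft's crank arm: its middle on the arm's upper face, 48 mm from the shaft axis in the shaft's -x, 24 mm above the deck. The arm is 30 mm wide, 10 mm thick, reaches 66 mm out below the flat and turns with the shaft; a counterweight of 37 mm radius lies opposite

How it is judged:
By the outcome, as a careful person would: the job done as asked, in the order asked, and still so for the second after the job is handed in, while the arm keeps its last pose, push and grip.
It also fails if it takes over 66 s, if anything falls off the work surface, if the arm or the gripper's body presses on something with over 40 N, if the wrist force passes 120 N, or if a joint passes its speed limit or range.

### The arm

A 6-joint arm with a two-finger parallel gripper is mounted at the origin on the work surface. World frame = base frame: x ahead of the robot, y to its left, z up, the work surface at z = 0. Lengths are in m, angles in rad, forces in N, time in s.
With the tool pointing down it reaches from about 0.375 to 0.975 m from the base axis. Payload 3.8 kg.
Tool frame: the origin (TCP) lies midway between the tips of the shut fingers; the grasp point (between the pads) lies 19 mm behind it; z points along the fingers, y is the direction in which the jaws open and shut (so a half turn about z gives the same grasp; the last joint's range is limited). The gripper opens to 85 mm and grips with 20 to 120 N. Pads are 22 mm wide; open, the fingers measure 114 mm over their backs; the gripper's body (76 mm by 85 mm) begins 54 mm behind the grasp point. The pads swing forward as they close: fully open they stand 13 mm farther back than shut.
Start: joints at [-1.296, 0.264, 1.604, -0, 1.274, -0.037], TCP at [0.207, -0.642, 0.211] pointing down, gripper open.
Joint ranges: [-2.63, 2.63], [-0.94, 2.18], [0.31, 2.57], [-1.31, 4.45], [0, 2.66], [-2.55, 2.55]. Speed limits (rad/s): [2.57, 2.57, 3.14, 3.14, 3.14, 3.14].

### API

Orientations are given as a rotation vector (axis times angle).
In Python, from workcell import bot gives the robot as it stands.
- The arm moves only by the tool drive_tool, never from a script. Its argument "deltas" is a list of rows, each an object with "hand": the opening, from 0 (shut) to 1 (fully open); "offset": the shift along the world's x, y, z in cm, a list of three; "angular": the turn, a rotation vector about the world's x, y, z in degrees, a list of three. A call has 1 to 8 rows; each row is the pose to reach, as a shift and turn from the pose commanded when the call began; what a row does not reach only later rows make up. A row lasts 1/8 s, in which the tool goes at most 62.5 mm and 10.7 degrees, less where a joint would pass 70% of its speed; a pose out of reach is approached as far as the arm can. A call with a gripper value outside its range is refused whole. The fingers move at their own pace and stop on an object; "force" is the grip in N (left out, the last holds). Time passes only in rows, so rows that repeat a pose let the fingers close. It gives the time, the measured TCP pose, the force and the opening at its end, in the units of the state.
- bot.read_state(): the state, without advancing time (a new reading comes with each control period).
- bot.read_camera(name): name is "side" or "top"; returns a dict with "frame" (384x512x3 uint8, blue, green, red), "mtx" (3x3 intrinsics, pixels), "k1" (the pictures are not rectified: a ray, as slopes to the right and down, at radius r is drawn at 1 + k1 r^2 times it, then the intrinsics apply), "R" (3x3) and "t" (3): a world point X has camera coordinates R X + t. Camera axes: x right, y down, z forward; pixel columns grow to the right and rows downward; lengths in m; the calibration is good to about 2 mm. A picture is of the moment at which its call begins. There is no depth.
- bot.finish_job(): hands the job in, once; it reports no verdict.
The state is a dict: "time": time; "q": joint angles; "joint_vel": joint speeds; "joint_torque": joint torques, N m; "tool_pos": TCP position; "tcp_rot": TCP orientation; "wrist_force": force on the tool from outside, world axes, zero at the start; "torque": the same for the moment, N m; "width": opening from 0.0 (shut) to 1.0 (fully open).
Only numpy, scipy, OpenCV 4.12 (cv2) and the standard library are available. Lean on these libraries where they do the work, as an engineer would, in place of code of your own. Each camera call takes 0.05 s, during which the arm holds its last target. There are 200 camera calls.

## Working session

There is one attempt and no reset: what is moved stays moved. The work goes in short steps, Python scripts to look and compute and a tool call to move; the robot and the scene stay as the last step left them, time stands still between calls to the robot, and variables do not carry over. Pictures are saved under pics/ and viewed, about 8 in all and at most 12, crops included, and the job is handed in when it is done.

Besides the shell and the picture viewer there is one more tool, called after ">>>" by a JSON object that holds its "fn" and its "kwargs". drive_tool: Moves the arm, as the interface text tells. Its arguments: {"type":"object","properties":{"deltas":{"type":"array"},"force":{"type":"number"}},"required":["deltas"]}

```bash
mkdir -p pics; ls; cat > h.py <<'E'
import numpy as np, cv2
from workcell import bot
def cam(n, save=None):
    c=bot.read_camera(n); c={k:(np.array(v) if k!='k1' else v) for k,v in c.items()}
    if save: cv2.imwrite('pics/'+save,c['frame'])
    return c
def ray(c,uv):
    K=c['mtx']; d=np.array([(uv[0]-K[0,2])/K[0,0],(uv[1]-K[1,2])/K[1,1]]); s=d.copy()
    for _ in range(20): s=d/(1+c['k1']*(s@s))
    R=c['R']; return -R.T@c['t'], R.T@np.array([s[0],s[1],1])
def plane(c,uv,z):
    o,d=ray(c,uv); return o+d*(z-o[2])/d[2]
def tri(c1,a,c2,b):
    o1,d1=ray(c1,a);o2,d2=ray(c2,b)
    k=np.linalg.lstsq(np.c_[d1,-d2],o2-o1,rcond=None)[0]
    p,q=o1+d1*k[0],o2+d2*k[1]; return (p+q)/2,np.linalg.norm(p-q)
def proj(c,X):
    p=c['R']@np.array(X)+c['t']; s=p[:2]/p[2]; s=s*(1+c['k1']*(s@s)); K=c['mtx']
    return np.array([K[0,0]*s[0]+K[0,2],K[1,1]*s[1]+K[1,2]])
E
python3 - <<'E'
from h import *
a=cam('side','s0.png'); b=cam('top','t0.png')
for c in(a,b): print(c['mtx'].round(1).tolist(),c['k1'],(-c['R'].T@c['t']).round(3),c['R'].round(2).tolist())
s=bot.read_state(); print(s)
E
```

```text
pics
[[405.1, 0.0, 259.1], [0.0, 405.1, 188.7], [0.0, 0.0, 1.0]] -0.014605246817573796 [0.455 1.012 0.662] [[-1.0, -0.07, 0.02], [-0.05, 0.49, -0.87], [0.05, -0.87, -0.49]]
[[445.2, 0.0, 264.6], [0.0, 445.2, 192.8], [0.0, 0.0, 1.0]] -0.012129297694396952 [0.41  0.007 1.192] [[0.01, -1.0, 0.01], [-1.0, -0.01, -0.09], [0.09, -0.01, -1.0]]
{'time': 0.1, 'q': array([-1.29591077e+00,  2.64719517e-01,  1.60525221e+00,  9.29910571e-06,
        1.27371178e+00, -3.69110103e-02]), 'joint_vel': array([ 0.00133774, -0.0027489 , -0.00293994,  0.00123193,  0.0003281 ,
        0.0015023 ]), 'joint_torque': array([ 2.20202746e-04, -5.16703677e+01, -3.68588948e+01, -3.95728762e-05,
        6.34130789e-03, -3.67201062e-05]), 'tool_pos': array([ 0.20686953, -0.64176858,  0.2097505 ]), 'tcp_rot': array([-3.10144155e+00, -4.87460656e-01,  3.75758090e-04]), 'wrist_force': array([ 0.88715215,  0.09964758, -0.31415017]), 'torque': array([-0.02519511, -0.01412125,  0.00388339]), 'width': 1.0001576968981398}
```

View pics/s0.png

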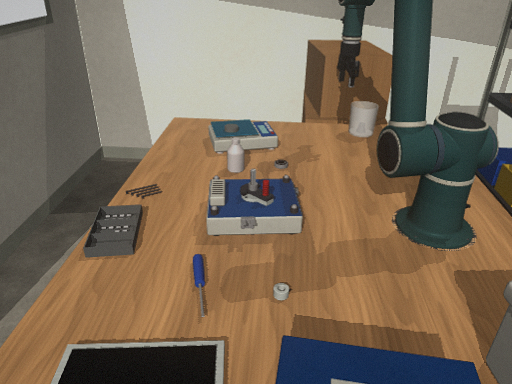

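View pics/t0.png

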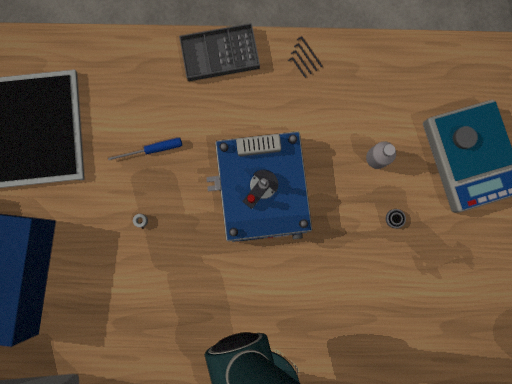

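The side view shows the drive at about (255,205), the red pin at (266,187), the shaft at (253,178), the lug at (249,223) and the collar at (281,291). In the top view the shaft is at (262,183), the pin at (251,198), the lug at (214,184), the collar at (140,220) and the corner rests at (222,146), (295,139), (304,224) and (234,232). Next I'll zoom in on both.

```bash
python3 - <<'E'
import cv2,numpy as np
s=cv2.imread('pics/s0.png');t=cv2.imread('pics/t0.png')
A=cv2.resize(t[125:245,200:320],(480,480),interpolation=cv2.INTER_CUBIC)
B=cv2.resize(s[160:240,200:310],(0,0),fx=4,fy=4,interpolation=cv2.INTER_CUBIC)[:,:320]
C=cv2.resize(t[205:235,120:160],(160,120),interpolation=cv2.INTER_CUBIC)
D=cv2.resize(s[275:305,262:302],(160,120),interpolation=cv2.INTER_CUBIC)
o=np.zeros((480,800,3),np.uint8);o[:,:480]=A;o[:320,480:]=B;o[330:450,480:640]=C;o[330:450,640:]=D
cv2.imwrite('pics/z0.png',o)
E
```

```text
(no output)
```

View pics/z0.png

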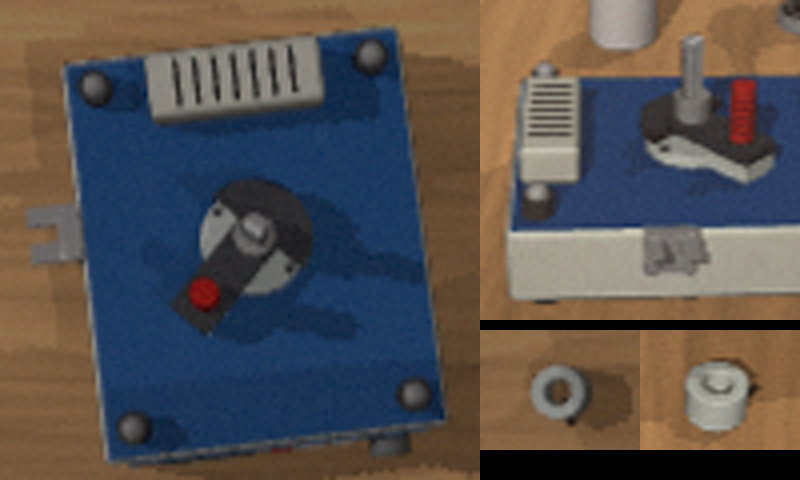

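The crops show the crank arm pointing front-left with the pin in it. The notch opens to +y, and the collar's screw points roughly to -x (top view, below right of the ring). Now I'll measure these.

```bash
cat >> h.py <<'E'
def mask(c,f,box):
    hsv=cv2.cvtColor(c['frame'],cv2.COLOR_BGR2HSV).astype(int); m=f(*[hsv[...,i] for i in range(3)]).astype(np.uint8)
    k=np.zeros_like(m); x0,y0,x1,y1=box; k[y0:y1,x0:x1]=1; return m*k
def big(m):
    n,l,s,ce=cv2.connectedComponentsWithStats(m); i=1+np.argmax(s[1:,4]); return (l==i).astype(np.uint8),s[i],ce[i]
RED=lambda h,s,v:((h<8)|(h>172))&(s>150)&(v>60)
BLUE=lambda h,s,v:(h>100)&(h<125)&(s>120)&(v>50)
E
python3 - <<'E'
from h import *
a=cam('side'); b=cam('top')
rs=big(mask(a,RED,(200,160,310,240))); rt=big(mask(b,RED,(215,160,300,215)))
print('red',rs[1],rs[2],rt[1],rt[2])
# knob: top-view centroid ~ top face + some side; side-view centroid ~ visible body
print('knob tri',tri(a,rs[2],b,rt[2]), 'top z.138',plane(b,rt[2],.138),'z.13',plane(b,rt[2],.13))
m,_,_=big(mask(b,BLUE,(200,120,330,250)))
hull=cv2.convexHull(np.argwhere(m)[:,::-1].astype(np.float32)); q=cv2.approxPolyDP(hull,6,True)[:,0]; print(q)
P=[plane(b,p,.07) for p in q]; print(np.round(P,4).tolist(), np.mean(P,0))
rest=[(96,87),(371,56),(414,393),(134,427)]
R=np.array([plane(b,np.array(p)/4+[200,125]-.375,.07+.013)for p in rest]);print(R.round(4),R.mean(0))
def yaw(v): return np.arctan2(v[1],v[0])
print('yaw',yaw(R[0]-R[3]),yaw(R[1]-R[2]),yaw(R[0]-R[1])-np.pi/2,yaw(R[3]-R[2])-np.pi/2)
print(np.linalg.norm(R[0]-R[3]),np.linalg.norm(R[0]-R[1]))
# shaft end bright spot (top), collar
g=cv2.cvtColor(b['frame'],cv2.COLOR_BGR2GRAY); print(g[172:192,254:274])
gs=cv2.cvtColor(a['frame'],cv2.COLOR_BGR2GRAY); print(gs[165:192,246:260])
E
```

```text
red [263 180   6  16  86] [265.27906977 187.1744186 ] [247 194   8   9  50] [250.56 197.9 ]
knob tri (array([0.49347118, 0.02633093, 0.11633172]), np.float64(0.0007655608732615809)) top z.138 [0.49216236 0.02593585 0.138     ] z.13 [0.49278733 0.02608132 0.13      ]
[[310. 229.]
 [228. 239.]
 [217. 142.]
 [298. 133.]]
[[0.4211, -0.1236, 0.07], [0.3934, 0.082, 0.07], [0.6394, 0.1151, 0.07], [0.6661, -0.0918, 0.07]] [ 0.53001793 -0.00456433  0.07      ]
[[ 0.6258  0.0969  0.083 ]
 [ 0.6484 -0.0765  0.083 ]
 [ 0.4359 -0.1048  0.083 ]
 [ 0.4126  0.0688  0.083 ]] [ 0.53070181 -0.00390371  0.083     ]
yaw 0.13075983855775164 0.13251682465737108 0.1296507828329898 0.13350162363162776
0.21505799008518892 0.1748700421712625
[[ 38  33  38  43  39  41  45  43  45  44  46  41  42  39  43  40  37  34
   41  51]
 [ 42  40  36  42  44  39  43  40  39  45  40  40  43  40  47  43  41  41
   39  43]
 [ 41  36  35  43  43  42  44  41  43  41  41  42  40  44  45  39  42  42
   44  44]
 [ 82  41  34  40  40  42  42  44  44  36  41  36  43  45  39  47  43  42
   40  40]
 [103  84  53  35  38  38  41  37  
[... 2219 characters left out ...]
1  60  61  67 101 118 110 115  96  66  60  57  45]
 [ 65  62  62  60  60 101 116 104 115  94  60  56  53  50]
 [ 67  63  72  86  87  98 116 103 113 112  94  65  46  50]
 [ 58  55  86 104  81  98 115 103 110 115 118  91  47  51]
 [ 53  52  66  99  96  94 112 105 111 114 107  80  48  57]
 [ 53  58  69  91 105 118 113 118 116 102  86  62  39  39]
 [ 56  49  69  93 110 118 115 114 107  99  77  60  36  39]
 [ 54  53  64  96 109 115 114 110 103  98  79  56  41  43]
 [ 52  54  61 100 110 119 112 111 104  98  81  62  51  51]
 [ 51  48  58  90 114 117 115 112 102  97  77  60  50  52]
 [ 50  49  51  57  87 109 122 114  99  84  65  53  51  53]
 [ 49  46  42  52  55  61  61  64  63  53  54  50  53  50]]
```

```bash
python3 - <<'E'
from h import *
a=cam('side'); b=cam('top')
D=np.array([.5304,-.0042]);yw=.1315
ex=np.array([np.cos(yw),np.sin(yw)]);ey=np.array([-ex[1],ex[0]])
print('shaft top proj',proj(a,[*D,.156]),proj(b,[*D,.156]),'shoulder',proj(b,[*D,.112]))
GR=lambda h,s,v:(s<45)&(v>60)
def rel(P): d=P[:2]-D; return np.array([d@ex,d@ey]).round(4)
m,s,c=big(mask(b,lambda h,s,v:(s<60)&(v>75),(200,165,222,205)));print('lug',s,c)
ys,xs=np.nonzero(m);R=np.array([rel(plane(b,(x,y),.07)) for x,y in zip(xs,ys)]);print(R.min(0),R.max(0),R.mean(0))
for z in range(172,194): print(''.join('#' if v else '.' for v in m[z,203:224]))
mt,st,ct=big(mask(b,lambda h,s,v:(s<60)&(v>60),(125,205,160,235)));ms,ss,cs=big(mask(a,lambda h,s,v:(s<60)&(v>90),(262,275,302,305)))
print('collar',st,ct,ss,cs); 
hull=cv2.convexHull(np.argwhere(mt)[:,::-1].astype(np.float32)); print(cv2.minEnclosingCircle(hull)); cc=np.array(cv2.minEnclosingCircle(hull)[0])
print('tri',tri(a,cs,b,cc),'z.022',plane(b,cc,.022),'z.018',plane(b,cc,.018))
print(cv2.cvtColor(b['frame'],cv2.COLOR_BGR2GRAY)[208:234,128:154])
E
```

```text
shaft top proj [252.97341407 168.89470058] [263.5566245  181.20201567] shoulder [263.33824373 183.28425003]
lug [207 165  15  33 181] [214.80110497 182.44198895]
[-0.0175  0.1065] [0.0645 0.14  ] [0.02109724 0.12077514]
................#....
................#....
................#....
................#....
..........#######....
....#############....
....#############....
....#############....
....##############...
....##############...
............#####....
............######...
............######...
...........#######...
.....#############...
.....#############...
.....#############...
.....##############..
.....########.....#..
..................#..
..................#..
..................#..
collar [133 214  13  13 121] [139.14049587 220.02479339] [273 283  16  17 227] [280.77973568 290.96475771]
((139.32142639160156, 220.51785278320312), 7.234445571899414)
tri (array([0.43857595, 0.32065527, 0.01206607]), np.float64(0.001077579702314983)) z.022 [0.43779989 0.31802957 0.022     ] z.018 [0.43789551 0.3190938  0.018     ]
[[111 111 111 113 116 113 112 114 108 109  99  96  99  95  93
[... 2073 characters left out ...]
37  61  69
   68  67  67  66  68  72  67  67]
 [101 102 105 103 101 104 107 103 102 101 104 101  99  81  27  43  80  88
   70  65  66  63  64  68  68  68]
 [100 101  99 100 101  99 101 103 102 102 100 102 102  99  90  94  91  92
   84  87  69  65  67  82  88  82]
 [101  99 100 101 101 100 101  98 101 103  98 104  95 101 100 100  96  91
   90  91  88  84  85  88  90  87]
 [106 106 106 107 110 105 107 108 106 108 104 107 103 107 105 105  97  92
   94  94  94  93  95  95  89  92]
 [104 107 105 108 104 106 107 105 108 105 107 104 106 106 109 105 106  96
   92  94  96  96  94  94  94  95]
 [106 108 108 107 106 107 110 107 112 108 105 113 108 109 107 108 107  98
   97  98  99  99  97  99  94  96]]
```

```bash
python3 - <<'E'
from h import *
b=cam('top')
D=np.array([.5304,-.0042]);yw=.1315
ex=np.array([np.cos(yw),np.sin(yw)]);ey=np.array([-ex[1],ex[0]])
def rel(P): d=P[:2]-D; return np.array([d@ex,d@ey])
g=cv2.cvtColor(b['frame'],cv2.COLOR_BGR2GRAY); print(g[174:194,203:222])
# resample lug in drive coordinates (1 mm grid)
for X in range(-22,24,2):
    r=[]
    for Y in range(104,146,2):
        p=D+ex*X/1e3+ey*Y/1e3; u=proj(b,[*p,.07]); r.append(int(cv2.getRectSubPix(g,(1,1),tuple(map(float,u)))[0,0]))
    print(X,r)
c=plane(b,(139.2,220.3),.02)[:2]; s=plane(b,(142.5,227.5),.011)[:2]; v=s-c; print(c,s,np.linalg.norm(v),'yaw',np.arctan2(-v[1],-v[0]))
E
```

```text
[[109 111 103 104 104 106 102 104 105 100 100 100 100 101  99  94 134  68
   51]
 [115 111 102 101  98 101 102 103  99  99 100  95 100 100 101  97 115  59
   55]
 [109 103  99  99  99  99 102 102 101 102 107 102 102 103 100 105 114  64
   53]
 [103  99 100  98 102 103 105 101 105 103 104 105 108 104 101 102 101  69
   52]
 [100 103  98 105 104 102 103 101 106 104 103 102 108 103 104 104  87  72
   56]
 [ 97  99  99  98 101 103 104 103 105 104 105 109 106 103 104 107  84  70
   55]
 [ 98  96  98 100 105 103 104 104 105 106 104 110 107 103  99 104  98  73
   60]
 [ 96  99  97 100  93  93  82  93  93  91  80  98 105 106 101 107 105  77
   51]
 [101 100 100 104 105 100  96  99  96  92  87 102 103 104 100 105 107  73
   54]
 [107 104 104 107 107 106 105 105 104  96  94 101 106 106 103 104 104  84
   58]
 [107 109 107 106 108 106 106 108 110  98  95 102 105 103 101 104 104  82
   54]
 [102 106 105 105 104 102 104 106 106  99 100 100 112 105 106 102 106  93
   66]
 [102 102 102 103 101 104 105 104 106 103 104 105 117 112 105 102 105  95
   69]
 [106 108 105 106 105 103 104 102 102 104 101 1
[... 2205 characters left out ...]
, 101, 104, 102, 105, 109, 114, 113, 105, 103, 103, 104, 104, 103, 104, 104, 104, 105, 106]
14 [56, 63, 85, 100, 104, 103, 106, 106, 110, 109, 102, 102, 101, 104, 106, 104, 105, 104, 103, 102, 104]
16 [53, 60, 81, 98, 104, 103, 102, 103, 106, 105, 100, 98, 99, 104, 106, 106, 104, 103, 103, 103, 104]
18 [53, 65, 85, 101, 104, 103, 103, 104, 105, 103, 99, 95, 98, 106, 109, 107, 105, 104, 105, 105, 105]
20 [54, 62, 80, 104, 105, 103, 103, 105, 106, 103, 98, 95, 96, 104, 106, 106, 106, 106, 107, 107, 106]
22 [51, 62, 82, 106, 106, 102, 102, 104, 103, 102, 95, 90, 94, 99, 102, 103, 103, 105, 107, 107, 106]
[0.4384132  0.31890066] [0.41979837 0.31190157] 0.01988716068608747 yaw 0.35964296256882666
```

>>> {"fn": "drive_tool", "kwargs": {"deltas": [{"hand":0.6,"offset":[1.8,5.5,0.4],"angular":[0,0,10]},{"hand":0.6,"offset":[3.6,11,0.8],"angular":[0,0,20]},{"hand":0.6,"offset":[5.4,16.5,1.2],"angular":[0,0,30]},{"hand":0.6,"offset":[7.2,22,1.6],"angular":[0,0,40]},{"hand":0.6,"offset":[9,27.5,2],"angular":[0,0,50]},{"hand":0.6,"offset":[10.7,33,2.4],"angular":[0,0,60]},{"hand":0.6,"offset":[12.5,38.5,2.7],"angular":[0,0,70]},{"hand":0.6,"offset":[14.3,44,3],"angular":[0,0,80]}], "force": 30}}

```text
time: 1.35
tool_pos: [0.3504, -0.2008, 0.2415]
tcp_rot: [2.057, 2.373, 0.001]
wrist_force: [0.8, 0.7, -0.2]
width: 0.603
```

```bash
python3 - <<'E'
from h import *
b=cam('top'); f=cv2.imread('pics/t0.png')
D=np.array([.5304,-.0042]);yw=.1315
ex=np.array([np.cos(yw),np.sin(yw)]);ey=np.array([-ex[1],ex[0]])
g=cv2.cvtColor(f,cv2.COLOR_BGR2HSV)[...,1].copy()
print('     ',list(range(106,146,2)))
for X in range(-24,26,2):
    r=[]
    for Y in range(106,146,2):
        p=D+ex*X/1e3+ey*Y/1e3; u=proj(b,[*p,.07]); r.append(int(cv2.getRectSubPix(g,(1,1),tuple(map(float,u)))[0,0]))
    print(X,r)
E
```

```text
[106, 108, 110, 112, 114, 116, 118, 120, 122, 124, 126, 128, 130, 132, 134, 136, 138, 140, 142, 144]
-24 [90, 29, 90, 116, 124, 127, 132, 130, 128, 124, 123, 126, 128, 128, 126, 125, 130, 126, 126, 125]
-22 [82, 36, 84, 121, 128, 130, 130, 125, 125, 124, 125, 128, 128, 127, 125, 125, 128, 127, 125, 126]
-20 [74, 43, 83, 130, 126, 125, 126, 126, 124, 125, 126, 127, 125, 123, 123, 123, 125, 126, 125, 127]
-18 [89, 51, 71, 128, 128, 126, 126, 128, 125, 126, 123, 122, 124, 125, 125, 124, 125, 126, 125, 127]
-16 [83, 44, 66, 125, 128, 129, 128, 127, 130, 126, 125, 126, 127, 125, 127, 126, 126, 125, 124, 127]
-14 [76, 39, 70, 124, 126, 127, 129, 129, 128, 128, 123, 124, 126, 126, 128, 127, 126, 124, 121, 123]
-12 [81, 41, 80, 125, 128, 123, 126, 126, 126, 128, 122, 123, 125, 126, 129, 126, 126, 126, 125, 124]
-10 [101, 41, 89, 128, 129, 123, 125, 125, 125, 126, 123, 127, 125, 123, 126, 125, 126, 127, 127, 124]
-8 [109, 33, 88, 121, 127, 124, 124, 125, 125, 124, 125, 125, 124, 123, 125, 125, 126, 126, 126, 122]
-6 [103, 20, 83, 116, 125, 123, 121, 128, 130, 126, 124, 129, 127, 125, 126, 126
[... 610 characters left out ...]
 11, 14, 32, 85, 118]
10 [90, 34, 11, 9, 9, 9, 10, 8, 6, 6, 10, 8, 7, 9, 7, 10, 14, 35, 82, 121]
12 [120, 35, 11, 9, 8, 6, 9, 11, 12, 13, 13, 15, 16, 17, 16, 18, 18, 42, 90, 125]
14 [135, 31, 11, 7, 6, 10, 6, 10, 24, 40, 40, 47, 48, 45, 44, 43, 44, 65, 99, 128]
16 [134, 20, 9, 6, 6, 8, 7, 10, 40, 74, 84, 93, 96, 94, 91, 97, 103, 109, 118, 128]
18 [125, 9, 6, 8, 7, 6, 7, 10, 52, 101, 128, 127, 123, 117, 113, 117, 124, 126, 127, 127]
20 [112, 8, 9, 8, 8, 7, 7, 10, 48, 93, 126, 129, 125, 123, 123, 124, 127, 126, 126, 127]
22 [103, 17, 10, 7, 9, 9, 6, 10, 54, 95, 120, 121, 115, 119, 120, 121, 124, 129, 129, 127]
24 [96, 25, 7, 6, 6, 9, 11, 12, 51, 76, 89, 90, 86, 96, 99, 103, 105, 109, 119, 125]
```

>>> {"fn": "drive_tool", "kwargs": {"deltas": [{"hand":0.6,"offset":[2.4,4,0],"angular":[0,0,8]},{"hand":0.6,"offset":[4.8,8,0],"angular":[0,0,16]},{"hand":0.6,"offset":[7.2,12,0],"angular":[0,0,24]},{"hand":0.6,"offset":[9.6,16,0],"angular":[0,0,32]},{"hand":0.6,"offset":[12,20,0],"angular":[0,0,38]},{"hand":0.6,"offset":[14.2,22.7,-2],"angular":[0,0,43]},{"hand":0.6,"offset":[14.2,22.7,-4],"angular":[0,0,43]},{"hand":0.6,"offset":[14.2,22.7,-6],"angular":[0,0,43]}]}}

```text
time: 2.4
tool_pos: [0.4924, 0.025, 0.1804]
tcp_rot: [1.051, 2.961, -0.0]
wrist_force: [-0.2, 0.9, 0.7]
width: 0.601
```

>>> {"fn": "drive_tool", "kwargs": {"deltas": [{"hand":0.6,"offset":[0.05,0.1,-2.5],"angular":[0,0,0]},{"hand":0.6,"offset":[0.05,0.1,-5],"angular":[0,0,0]},{"hand":0.6,"offset":[0.05,0.1,-7.6],"angular":[0,0,0]},{"hand":0.6,"offset":[0.05,0.1,-7.6],"angular":[0,0,0]},{"hand":0,"offset":[0.05,0.1,-7.6],"angular":[0,0,0]},{"hand":0,"offset":[0.05,0.1,-7.6],"angular":[0,0,0]},{"hand":0,"offset":[0.05,0.1,-7.6],"angular":[0,0,0]},{"hand":0,"offset":[0.05,0.1,-7.6],"angular":[0,0,0]}], "force": 40}}

```text
time: 3.4
tool_pos: [0.4939, 0.0255, 0.1066]
tcp_rot: [1.051, 2.958, 0.001]
wrist_force: [-0.3, -0.5, 6.2]
width: 0.186
```

>>> {"fn": "drive_tool", "kwargs": {"deltas": [{"hand":0,"offset":[0,0,0.5],"angular":[0,0,0]},{"hand":0,"offset":[0,0,1.2],"angular":[0,0,0]},{"hand":0,"offset":[0,0,2],"angular":[0,0,0]},{"hand":0,"offset":[0,0,3],"angular":[0,0,0]},{"hand":0,"offset":[0,0,4.5],"angular":[0,0,0]},{"hand":0,"offset":[0,0,6],"angular":[0,0,0]},{"hand":0,"offset":[0,0,7],"angular":[0,0,0]},{"hand":0,"offset":[0,0,7],"angular":[0,0,0]}]}}

```text
time: 4.4
tool_pos: [0.4935, 0.0255, 0.1764]
tcp_rot: [1.051, 2.958, 0.001]
wrist_force: [0.4, 0.1, -0.4]
width: 0.185
```

```bash
python3 - <<'E'
from h import *
a=cam('side'); b=cam('top')
rs=big(mask(a,RED,(200,120,310,240))); print(rs[1:]); s=bot.read_state(); print(s['tool_pos'],s['width'],s['wrist_force'])
P=s['tool_pos']; print('proj knob if centre at grasp-7mm',proj(a,P+[0,0,.012]))
o,d=ray(a,rs[2]); k=(P[1]-o[1])/d[1]; print('knob centre on plane y=tcp:',o+d*k)
A=cv2.resize(a['frame'][110:240,200:310],(440,520),interpolation=cv2.INTER_CUBIC); cv2.imwrite('pics/s1.png',A)
E
```

```text
(array([263, 157,   7,  17,  78], dtype=int32), array([266.41025641, 166.80769231]))
[0.49236407 0.02552983 0.17481694] 0.1829937738960592 [-0.14321725  0.22377726 -1.54633664]
proj knob if centre at grasp-7mm [266.26807572 164.20482416]
knob centre on plane y=tcp: [0.49175851 0.02552983 0.17903103]
```

View pics/s1.png

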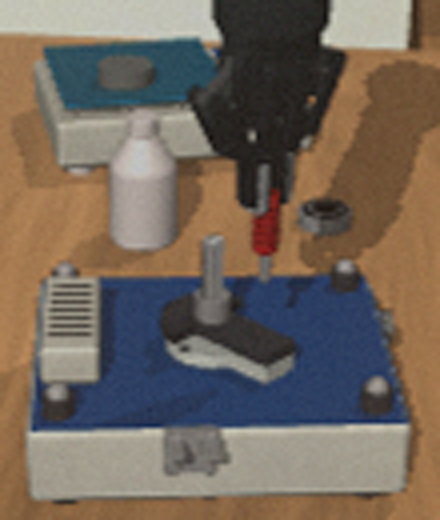

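The pin is out and held upright, with the shank visible below the knob at crop (264,265). Next it goes above the notch for a close look.

>>> {"fn": "drive_tool", "kwargs": {"deltas": [{"hand":0,"offset":[1,2.5,0],"angular":[0,0,0]},{"hand":0,"offset":[2,5,0],"angular":[0,0,0]},{"hand":0,"offset":[3,7.5,0],"angular":[0,0,0]},{"hand":0,"offset":[4.1,10,0],"angular":[0,0,0]},{"hand":0,"offset":[4.1,10,-2.5],"angular":[0,0,0]},{"hand":0,"offset":[4.1,10,-5],"angular":[0,0,0]},{"hand":0,"offset":[4.1,10,-6],"angular":[0,0,0]},{"hand":0,"offset":[4.1,10,-6],"angular":[0,0,0]}]}}

```text
time: 5.5
tool_pos: [0.5326, 0.1253, 0.1138]
tcp_rot: [-1.052, -2.958, 0.002]
wrist_force: [-0.3, 0.0, -0.6]
width: 0.182
```

```bash
python3 - <<'E'
from h import *
a=cam('side'); s=bot.read_state(); print(s['tool_pos'],s['width'])
pk=np.array([.5332,.1256,.07]); print('park proj',proj(a,pk))
rs=big(mask(a,RED,(200,120,310,260))); print(rs[1:])
o,d=ray(a,rs[2]); k=(.126-o[1])/d[1]; print('knob on plane y:',o+d*k)
u=proj(a,pk); f=a['frame'].copy(); x0,y0=int(u[0])-30,int(u[1])-55
A=cv2.resize(f[y0:y0+75,x0:x0+60],(480,600),interpolation=cv2.INTER_CUBIC)
cv2.circle(A,tuple(((u-[x0,y0]+.5)*8).astype(int)),4,(0,255,0),1); cv2.imwrite('pics/s2.png',A); print(x0,y0)
E
```

```text
[0.53350271 0.12545445 0.11489548] 0.18446893446805596
park proj [247.55102998 220.00519977]
(array([245, 195,   7,  17,  76], dtype=int32), array([248.84210526, 204.40789474]))
knob on plane y: [0.53010444 0.126      0.11848601]
217 165
```

View pics/s2.png

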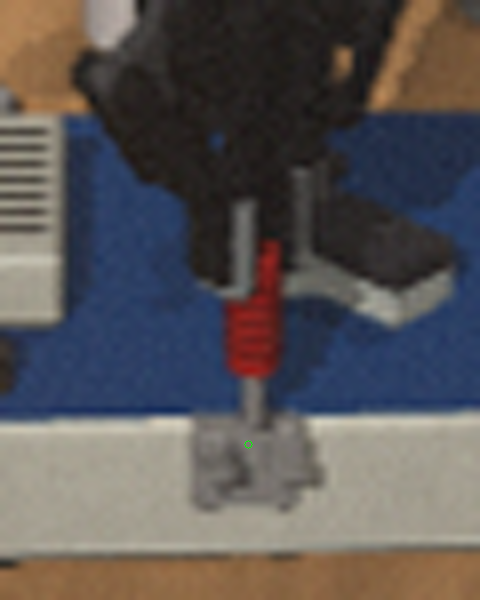

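```bash
python3 - <<'E'
from h import *
a=cam('side'); b=cam('top'); f=a['frame']
hsv=cv2.cvtColor(f,cv2.COLOR_BGR2HSV)
print('S rows 207-231, cols 236-262');
for r in range(207,231): print(r,hsv[r,236:262,1].tolist())
print('V');
for r in range(216,231): print(r,hsv[r,236:262,2].tolist())
for x in(.531,.5332): print(x,proj(a,[x,.1256,.083]),proj(a,[x,.1256,.1]))
ex=np.array([.99137,.13112]);ey=np.array([-.13112,.99137]);D=np.array([.5304,-.0042])
for X in(1.8,14.6,19.8,25,37.8): print(X,[proj(a,[*(D+ex*X/1e3+ey*Y/1e3),.07]).round(1).tolist() for Y in(110,122.3,128,141.3)])
E
```

```text
S rows 207-231, cols 236-262
207 [148, 145, 145, 141, 141, 145, 139, 152, 83, 210, 193, 195, 191, 182, 177, 122, 80, 131, 128, 119, 133, 120, 134, 148, 142, 145]
208 [139, 142, 145, 140, 143, 144, 141, 159, 91, 167, 191, 191, 187, 197, 183, 129, 106, 134, 129, 124, 115, 127, 149, 142, 161, 144]
209 [144, 144, 149, 143, 146, 147, 154, 151, 90, 168, 202, 196, 182, 189, 180, 129, 104, 111, 120, 113, 132, 149, 143, 146, 148, 152]
210 [141, 144, 159, 151, 156, 143, 134, 158, 97, 162, 209, 206, 196, 202, 184, 95, 126, 113, 122, 119, 144, 145, 145, 151, 142, 144]
211 [145, 138, 145, 148, 144, 146, 143, 141, 156, 91, 140, 190, 188, 168, 72, 126, 115, 124, 120, 135, 137, 144, 151, 150, 140, 143]
212 [137, 149, 143, 143, 144, 140, 146, 143, 154, 151, 80, 27, 39, 27, 121, 129, 119, 124, 119, 131, 149, 148, 148, 140, 143, 154]
213 [141, 136, 144, 148, 143, 146, 141, 145, 146, 154, 108, 0, 22, 20, 139, 119, 115, 139, 143, 150, 142, 137, 150, 144, 146, 142]
214 [143, 146, 144, 152, 141, 149, 138, 147, 150, 154, 106, 10, 24, 18, 120, 135, 138, 139, 144, 146, 140, 149, 148, 141, 145, 145]
215 [152, 
[... 3530 characters left out ...]
61, 162, 167, 162, 167, 165, 167, 165, 161, 156, 157, 162, 166, 162, 165, 161, 161, 165, 161]
230 [164, 162, 161, 161, 164, 165, 165, 163, 165, 169, 165, 170, 165, 166, 167, 166, 163, 163, 162, 158, 165, 163, 166, 163, 163, 162]
0.531 [248.41702748 215.89889755] [248.46071409 210.39450151]
0.5332 [247.57893227 215.85419264] [247.61598395 210.35001612]
1.8 [[254.0, 216.1], [254.3, 218.6], [254.4, 219.8], [254.7, 222.6]]
14.6 [[249.2, 216.2], [249.4, 218.7], [249.5, 219.9], [249.7, 222.7]]
19.8 [[247.3, 216.2], [247.5, 218.7], [247.5, 219.9], [247.7, 222.8]]
25 [[245.3, 216.2], [245.5, 218.8], [245.6, 220.0], [245.7, 222.8]]
37.8 [[240.5, 216.3], [240.6, 218.9], [240.7, 220.1], [240.8, 222.9]]
```

>>> {"fn": "drive_tool", "kwargs": {"deltas": [{"hand":0,"offset":[0.1,0.1,0],"angular":[0,0,0]},{"hand":0,"offset":[0.1,0.1,-0.6],"angular":[0,0,0]},{"hand":0,"offset":[0.1,0.1,-1.2],"angular":[0,0,0]},{"hand":0,"offset":[0.1,0.1,-1.6],"angular":[0,0,0]},{"hand":0,"offset":[0.1,0.1,-2],"angular":[0,0,0]},{"hand":0,"offset":[0.1,0.1,-2],"angular":[0,0,0]}]}}

```text
time: 6.4
tool_pos: [0.5341, 0.1265, 0.0944]
tcp_rot: [-1.052, -2.959, 0.001]
wrist_force: [0.4, -0.9, -0.5]
width: 0.183
```

>>> {"fn": "drive_tool", "kwargs": {"deltas": [{"hand":0,"offset":[0,0,-0.4],"angular":[0,0,0]},{"hand":0,"offset":[0,0,-0.8],"angular":[0,0,0]},{"hand":0,"offset":[0,0,-1.1],"angular":[0,0,0]},{"hand":0,"offset":[0,0,-1.3],"angular":[0,0,0]},{"hand":0,"offset":[0,0,-1.3],"angular":[0,0,0]}]}}

```text
time: 7.02
tool_pos: [0.5347, 0.1265, 0.0827]
tcp_rot: [1.052, 2.96, -0.0]
wrist_force: [-0.7, -1.3, 4.4]
width: 0.184
```

```bash
python3 - <<'E'
from h import *
a=cam('side'); s=bot.read_state(); print(s['tool_pos'],s['wrist_force'])
A=cv2.resize(a['frame'][165:240,217:277],(480,600),interpolation=cv2.INTER_CUBIC); cv2.imwrite('pics/s3.png',A)
rs=big(mask(a,RED,(200,120,310,260))); print(rs[1:], proj(a,[.533,.126,.07]))
E
```

```text
[0.53477217 0.12648384 0.08272063] [-2.66680986 -2.02920817  5.2310448 ]
(array([245, 206,   6,  16,  71], dtype=int32), array([247.95774648, 214.84507042])) [247.61279582 220.09334317]
```

View pics/s3.png

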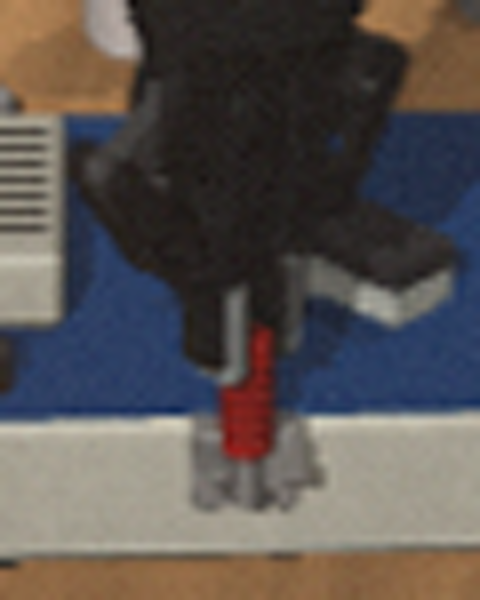

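The knob's underside sits on the lug at crop (247,458), the shank shows in the notch below it, and there is about 5 N of contact. I'll let go and rise.

>>> {"fn": "drive_tool", "kwargs": {"deltas": [{"hand":0.4,"offset":[0,0,0],"angular":[0,0,0]},{"hand":0.5,"offset":[0,0,0],"angular":[0,0,0]},{"hand":0.55,"offset":[0,0,0.2],"angular":[0,0,0]},{"hand":0.55,"offset":[0,0,1],"angular":[0,0,0]},{"hand":0.55,"offset":[0,0,4],"angular":[0,0,0]},{"hand":0.55,"offset":[0,0,8],"angular":[0,0,0]},{"hand":0.55,"offset":[0,0,12],"angular":[0,0,0]},{"hand":0.55,"offset":[0,0,12],"angular":[0,0,0]}]}}

```text
time: 8.07
tool_pos: [0.5378, 0.1272, 0.2073]
tcp_rot: [1.049, 2.952, 0.007]
wrist_force: [0.3, -0.2, 0.5]
width: 0.547
```

```bash
python3 - <<'E'
from h import *
a=cam('side'); b=cam('top'); s=bot.read_state(); print(s['tool_pos'],s['tcp_rot'],s['width'])
rs=big(mask(a,RED,(200,120,310,260))); rt=mask(b,RED,(190,150,300,215)); print(rs[1:],rt.sum())
K=np.array([.5332,.1256,.092]);print('expected knob',proj(a,K)); o,d=ray(a,rs[2]);k=(.1265-o[1])/d[1];print(o+d*k)
E
```

```text
[0.53491221 0.12663875 0.20281906] [1.05167986e+00 2.95885568e+00 1.29185949e-03] 0.5498997153683698
(array([244, 205,   7,  17,  97], dtype=int32), array([247.41237113, 213.16494845])) 0
expected knob [247.59846737 212.95104209]
[0.53360256 0.1265     0.09188841]
```

The pin is parked and released: its knob is at z 0.0919 and x 0.5336, as expected. Now the shaft.

>>> {"fn": "drive_tool", "kwargs": {"deltas": [{"hand":0.45,"offset":[0,-1.7,0],"angular":[0,0,-10]},{"hand":0.45,"offset":[-0.1,-3.4,0],"angular":[0,0,-20]},{"hand":0.45,"offset":[-0.1,-5.1,0],"angular":[0,0,-30]},{"hand":0.45,"offset":[-0.2,-6.8,0],"angular":[0,0,-40]},{"hand":0.45,"offset":[-0.2,-8.5,0],"angular":[0,0,-50]},{"hand":0.45,"offset":[-0.3,-10.2,0],"angular":[0,0,-60]},{"hand":0.45,"offset":[-0.3,-11.8,0],"angular":[0,0,-70]},{"hand":0.45,"offset":[-0.3,-13.2,0],"angular":[0,0,-80]}]}}

```text
time: 9.18
tool_pos: [0.5302, -0.006, 0.1999]
tcp_rot: [-2.712, -1.582, 0.005]
wrist_force: [-0.3, -1.1, -0.2]
width: 0.45
```

>>> {"fn": "drive_tool", "kwargs": {"deltas": [{"hand":0.45,"offset":[0,0,0],"angular":[0,0,-10]},{"hand":0.45,"offset":[0,0,-2],"angular":[0,0,-10]},{"hand":0.45,"offset":[0,0,-4],"angular":[0,0,-10]},{"hand":0.45,"offset":[0,0,-4],"angular":[0,0,-10]}]}}

```text
time: 9.68
tool_pos: [0.5286, -0.0053, 0.1584]
tcp_rot: [-2.834, -1.348, 0.01]
wrist_force: [-0.4, -0.4, 0.1]
width: 0.449
```

```bash
python3 - <<'E'
from h import *
a=cam('side'); s=bot.read_state(); print(s['tool_pos'],s['tcp_rot'],s['width'],s['q'].round(2))
A=cv2.resize(a['frame'][125:225,205:305],(600,600),interpolation=cv2.INTER_CUBIC); cv2.imwrite('pics/s4.png',A)
E
```

```text
[ 0.52985685 -0.00536818  0.15996685] [-2.83523061 -1.34821677  0.0060956 ] 0.45044947274638114 [-0.06  0.03  1.97 -0.    1.15  0.63]
```

View pics/s4.png

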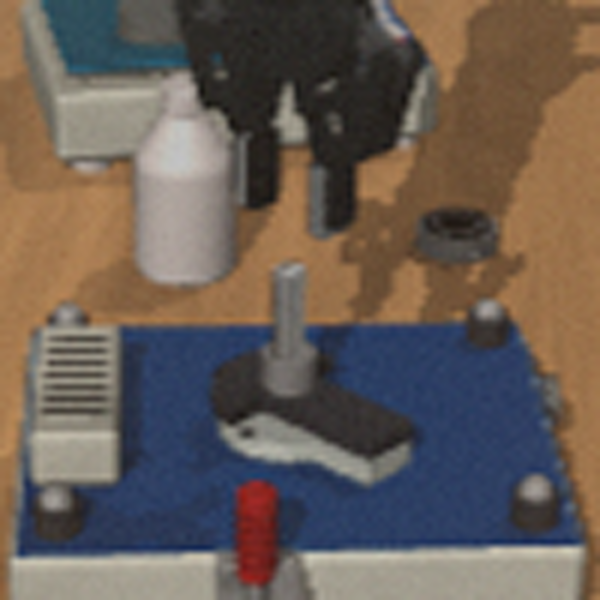

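The fingers straddle the shaft (its top is at crop (290,267), with the finger mid-line at about 293), and the pin hangs parked at (258,530). I'll go down and pinch gently.

>>> {"fn": "drive_tool", "kwargs": {"deltas": [{"hand":0.45,"offset":[0,0,-2],"angular":[0,0,0]},{"hand":0.45,"offset":[0,0,-4.2],"angular":[0,0,0]},{"hand":0.45,"offset":[0,0,-4.2],"angular":[0,0,0]},{"hand":0,"offset":[0,0,-4.2],"angular":[0,0,0]},{"hand":0,"offset":[0,0,-4.2],"angular":[0,0,0]},{"hand":0,"offset":[0,0,-4.2],"angular":[0,0,0]},{"hand":0,"offset":[0,0,-4.2],"angular":[0,0,0]},{"hand":0,"offset":[0,0,-4.2],"angular":[0,0,0]}], "force": 25}}

```text
time: 10.72
tool_pos: [0.5313, -0.0045, 0.1214]
tcp_rot: [-2.836, -1.348, -0.001]
wrist_force: [-3.9, 3.1, 3.8]
width: 0.137
```

```bash
python3 - <<'E'
from h import *
for i in range(2):
  a=cam('side'); s=bot.read_state(); print(s['tool_pos'],s['tcp_rot'],s['width'],s['wrist_force'],s['torque'])
E
```

```text
[ 0.53129014 -0.00449223  0.12141234] [-2.83577357e+00 -1.34841318e+00 -5.35067631e-04] 0.13378946977029557 [-3.94314047  3.61212437  4.81298524] [ 5.95584844e-01  6.91848225e-01 -4.58958195e-04]
[ 0.53126655 -0.00451299  0.12139525] [-2.83583027e+00 -1.34824342e+00 -5.22474415e-04] 0.13638833019420923 [-4.6971009   3.84268376  4.59461449] [5.84243445e-01 6.64081243e-01 2.11860923e-04]
```

>>> {"fn": "drive_tool", "kwargs": {"deltas": [{"hand":0,"offset":[-0.05,0.05,0],"angular":[0,0,0]},{"hand":0,"offset":[-0.05,0.05,0],"angular":[0,0,0]},{"hand":0,"offset":[-0.05,0.05,0],"angular":[0,0,2]},{"hand":0,"offset":[-0.04,0.06,0],"angular":[0,0,6]},{"hand":0,"offset":[-0.03,0.07,0],"angular":[0,0,12]},{"hand":0,"offset":[-0.02,0.09,0],"angular":[0,0,18]},{"hand":0,"offset":[-0.01,0.1,0],"angular":[0,0,24]},{"hand":0,"offset":[-0.01,0.1,0],"angular":[0,0,24]}], "force": 60}}

```text
time: 11.82
tool_pos: [0.5317, -0.0041, 0.1215]
tcp_rot: [-2.494, -1.91, -0.002]
wrist_force: [-4.4, 2.8, 6.7]
width: 0.124
```

```bash
python3 - <<'E'
from h import *
for i in range(2):
  a=cam('side'); s=bot.read_state(); print(s['tool_pos'],s['tcp_rot'],s['width'],s['wrist_force'],s['torque'])
E
```

```text
[ 0.53172833 -0.00402562  0.12147997] [-2.49450335e+00 -1.90945293e+00 -1.53736872e-03] 0.12323478689617566 [-4.75242743  2.866396    6.42656373] [0.47522457 0.78981232 0.01116041]
[ 0.53173244 -0.00402069  0.1214952 ] [-2.49463259e+00 -1.90933608e+00 -1.58005210e-03] 0.12383027911125974 [-3.92370063  2.95364329  6.31008981] [0.43673766 0.73751097 0.0547457 ]
```

The opening has settled at the across-flat value, so the pads have seated on the flat. I'll finish the turn.

>>> {"fn": "drive_tool", "kwargs": {"deltas": [{"hand":0,"offset":[0,0.01,0],"angular":[0,0,5]},{"hand":0,"offset":[0,0.02,0],"angular":[0,0,10]},{"hand":0,"offset":[0,0.03,0],"angular":[0,0,15]},{"hand":0,"offset":[0,0.04,0],"angular":[0,0,20]},{"hand":0,"offset":[0,0.04,0],"angular":[0,0,22.7]},{"hand":0,"offset":[0,0.04,0],"angular":[0,0,22.7]},{"hand":0,"offset":[0,0.04,0],"angular":[0,0,22.7]}]}}

```text
time: 12.8
tool_pos: [0.532, -0.0035, 0.1215]
tcp_rot: [2.07, 2.363, 0.002]
wrist_force: [-4.2, 3.3, 5.5]
width: 0.124
```

```bash
python3 - <<'E'
from h import *
a=cam('side');b=cam('top'); s=bot.read_state(); print(s['tool_pos'],s['tcp_rot'],s['width'],s['wrist_force'],s['torque'])
r=s['tcp_rot'];print('jaw angle',2*np.arctan2(r[1],r[0])%np.pi-np.pi/2)
D=np.array([.5304,-.0042,.094]);ex=np.array([np.cos(.1315),np.sin(.1315),0]);ey=np.array([-ex[1],ex[0],0])
A=cv2.resize(a['frame'][135:225,205:305],(400,360),interpolation=cv2.INTER_CUBIC)
B=cv2.resize(b['frame'][135:235,210:310],(400,400),interpolation=cv2.INTER_CUBIC)
for X,Y in((-66,15),(-66,-15),(-48,0)):
    P=D+ex*X/1e3+ey*Y/1e3
    u=proj(a,P);cv2.circle(A,tuple(((u-[205,135]+.5)*4).astype(int)),3,(0,255,0),1)
    u=proj(b,P);cv2.circle(B,tuple(((u-[210,135]+.5)*4).astype(int)),3,(0,255,0),1)
o=np.zeros((400,800,3),np.uint8);o[:360,:400]=A;o[:,400:]=B;cv2.imwrite('pics/s5.png',o)
E
```

```text
[ 0.53200909 -0.00349059  0.12155384] [2.07015161 2.36260808 0.00245029] 0.1220662792540287 [-4.00382862  2.56969674  6.21287076] [ 0.60832545  0.62408637 -0.01167399]
jaw angle 0.13176136704060615
```

View pics/s5.png

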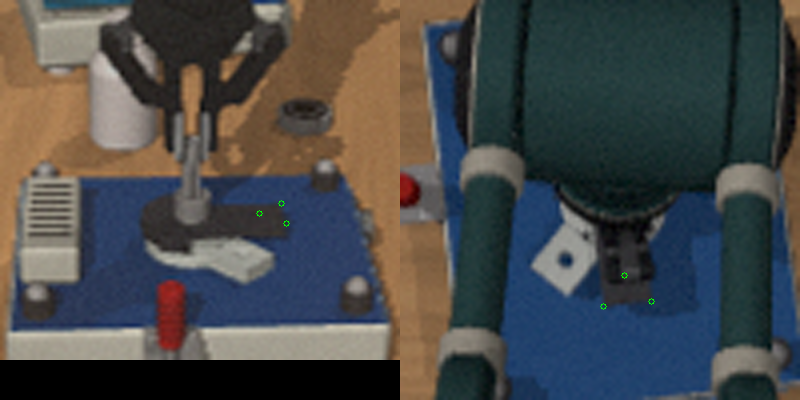

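The arm end at right-panel (604–651, 303) matches the predicted corners for a squarely front-facing flat. The fingertips look higher than the TCP suggests, so I'll check that before going for the low collar.

```bash
python3 - <<'E'
from h import *
a=cam('side');s=bot.read_state();P=s['tool_pos']
x0,y0=225,140
A=cv2.resize(a['frame'][y0:y0+60,x0:x0+60],(600,600),interpolation=cv2.INTER_CUBIC)
for z,c in((0,(0,255,0)),(.019,(0,255,255)),(.038,(255,0,255))):
    u=proj(a,P+[0,0,z]);print(u);cv2.line(A,tuple(((u-[x0,y0]+.5)*10-[60,0]).astype(int)),tuple(((u-[x0,y0]+.5)*10+[60,0]).astype(int)),c,1)
for z in(.112,.156):
    u=proj(a,[.5304,-.0040,z]);cv2.circle(A,tuple(((u-[x0,y0]+.5)*10).astype(int)),4,(255,255,0),1)
cv2.imwrite('pics/s6.png',A)
E
```

```text
[252.24605248 179.84004725]
[252.32229073 173.8944429 ]
[252.39981553 167.85200767]
```

View pics/s6.png

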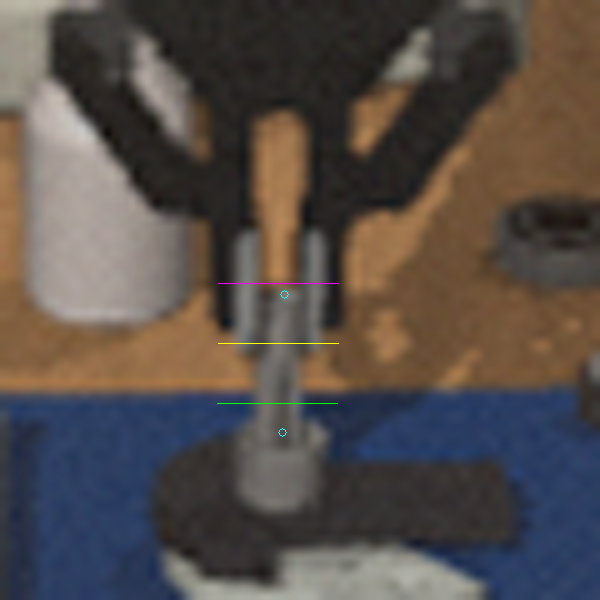

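The pads, with tips at about crop y 350, are roughly 15–20 mm higher than the reported TCP implies, so only the top of the flat is held. I'll re-pinch 14 mm lower, with the hand still square, so that the finger lies on the middle of the flat.

>>> {"fn": "drive_tool", "kwargs": {"deltas": [{"hand":0.3,"offset":[0,0,0],"angular":[0,0,0]},{"hand":0.3,"offset":[0,0,0],"angular":[0,0,0]},{"hand":0.3,"offset":[0,-0.05,-0.7],"angular":[0,0,0]},{"hand":0.3,"offset":[0,-0.05,-1.4],"angular":[0,0,0]},{"hand":0,"offset":[0,-0.05,-1.4],"angular":[0,0,0]},{"hand":0,"offset":[0,-0.05,-1.4],"angular":[0,0,0]},{"hand":0,"offset":[0,-0.05,-1.4],"angular":[0,0,0]},{"hand":0,"offset":[0,-0.05,-1.4],"angular":[0,0,0]}]}}

```text
time: 13.95
tool_pos: [0.5321, -0.0044, 0.1048]
tcp_rot: [2.07, 2.363, 0.001]
wrist_force: [5.2, 1.3, -8.5]
width: 0.132
```

```bash
python3 - <<'E'
from h import *
a=cam('side');s=bot.read_state();P=s['tool_pos'];r=s['tcp_rot'];print(P,s['width'],s['wrist_force'],s['torque'],2*np.arctan2(r[1],r[0])%np.pi-np.pi/2)
f=a['frame']; print(f[165:192,243:262].mean(2).astype(int))
E
```

```text
[ 0.53204272 -0.00440071  0.10472792] 0.13450420063744273 [ 5.21041044  1.73241964 -8.67788676] [ 0.09171977 -0.79687329  0.00837286] 0.13204078299332989
[[ 32  37  40  37  34  35  31  82 124 126 127 109  56  34  37  34  36  31
   36]
 [ 36  31  33  34  35  40  26  83 128 129 125  97  34  35  34  35  31  32
   45]
 [ 84  64  48  32  42  35  29  66 114 123 129  98  22  36  34  31  35  72
  111]
 [ 85  80  68  41  32  37  43  66 101  95 111 100  48  67  39  26  57  95
  118]
 [ 87  96  92  42  29  76 108  77  73  97 126 109  72 112  73  31  63 105
  117]
 [ 85 115  94  44  30  82 118  81  75 104 107  87  78 119  72  29  61 108
  105]
 [112 118  99  40  34  83 118  80  65 103 114  82  81 116  74  29  51  81
   83]
 [114 118  95  42  30  82 117  82  80 113 112  82  76 112  74  30  46  72
   79]
 [114 114  96  46  32  84 115  79  87 114 105  83  75 113  74  31  55  76
   92]
 [117 113  92  39  29  84 119  89  96 115 107  78  76 121  72  27  58  94
  111]
 [113 114  96  40  27  81 118  89  99 113 104  81  80 116  75  29  53  98
  114]
 [114 114 102  52  30  83 118  77  88 112  91  84  75 1
[... 541 characters left out ...]
  95 107  96  75  94  77 115  96  49  52  51
   51]
 [ 63  61  55  52  49  67  96  97  99  88  80  90  88  99  74  47  50  50
   49]
 [ 57  53  49  50  50  68  90 101 114 105 102 105 100  80  61  51  54  60
   61]
 [ 50  50  51  47  53  64  90 106 110 106 108 105  96  77  59  41  54  53
   53]
 [ 58  50  49  50  47  67  92 106 105 110 106 102  94  71  53  39  51  50
   53]
 [ 53  50  46  52  48  66  94 105 109 109 105 103  89  78  56  51  47  50
   53]
 [ 49  45  55  50  43  52  85 109 110 113 109 102  98  71  45  50  46  46
   48]
 [ 45  46  49  48  44  44  53  85 108 110 109  93  66  58  51  52  50  49
   53]
 [ 44  46  43  45  48  46  45  52  57  62  63  59  51  51  52  51  53  48
   46]]
```

>>> {"fn": "drive_tool", "kwargs": {"deltas": [{"hand":0,"offset":[0,0,0],"angular":[0,0,0]},{"hand":0,"offset":[0,0,0],"angular":[0,0,0]},{"hand":0,"offset":[0,0,0],"angular":[0,0,0]},{"hand":0,"offset":[0,0,0],"angular":[0,0,0]}], "force": 90}}

```text
time: 14.5
tool_pos: [0.532, -0.0044, 0.1048]
tcp_rot: [2.07, 2.363, 0.001]
wrist_force: [5.1, 1.9, -9.2]
width: 0.123
```

>>> {"fn": "drive_tool", "kwargs": {"deltas": [{"hand":0.3,"offset":[0,0,0],"angular":[0,0,0]},{"hand":0.35,"offset":[0,0,0],"angular":[0,0,0]},{"hand":0.4,"offset":[0,0,2],"angular":[0,0,0]},{"hand":0.5,"offset":[0,0,6],"angular":[0,0,0]},{"hand":0.7,"offset":[0,0,10],"angular":[0,0,0]}], "force": 30}}

```text
time: 15.12
tool_pos: [0.531, -0.0046, 0.2071]
tcp_rot: [-2.07, -2.363, 0.001]
wrist_force: [0.1, -0.1, 0.5]
width: 0.688
```

>>> {"fn": "drive_tool", "kwargs": {"deltas": [{"hand":0.75,"offset":[-1.2,4,0],"angular":[0,0,-9]},{"hand":0.75,"offset":[-2.4,8,0],"angular":[0,0,-18]},{"hand":0.75,"offset":[-3.5,12,0],"angular":[0,0,-28]},{"hand":0.75,"offset":[-4.7,16,0],"angular":[0,0,-38]},{"hand":0.75,"offset":[-5.8,20,0],"angular":[0,0,-48]},{"hand":0.75,"offset":[-7,24,0],"angular":[0,0,-58]},{"hand":0.75,"offset":[-8.1,28,0],"angular":[0,0,-68]},{"hand":0.75,"offset":[-9.3,32.3,-3],"angular":[0,0,-77]}]}}

```text
time: 16.12
tool_pos: [0.4403, 0.3211, 0.1793]
tcp_rot: [-3.09, -0.552, -0.011]
wrist_force: [1.0, 0.9, -0.7]
width: 0.748
```

>>> {"fn": "drive_tool", "kwargs": {"deltas": [{"hand":0.75,"offset":[0,0,-3],"angular":[0,0,0]},{"hand":0.75,"offset":[0,0,-6],"angular":[0,0,0]},{"hand":0.75,"offset":[0,0,-9],"angular":[0,0,0]},{"hand":0.75,"offset":[0,0,-11],"angular":[0,0,0]},{"hand":0.75,"offset":[0,0,-11],"angular":[0,0,0]}]}}

```text
time: 16.75
tool_pos: [0.4369, 0.3174, 0.0644]
tcp_rot: [3.089, 0.56, -0.006]
wrist_force: [-0.7, 0.3, -0.2]
width: 0.749
```

```bash
python3 - <<'E'
from h import *
a=cam('side');b=cam('top');s=bot.read_state();P=s['tool_pos'];r=s['tcp_rot'];print(P,s['width'],s['wrist_force'],2*np.arctan2(r[1],r[0])%np.pi-np.pi/2,s['q'].round(2))
x0,y0=255,235
A=cv2.resize(a['frame'][y0:y0+70,x0:x0+60],(360,420),interpolation=cv2.INTER_CUBIC)
B=cv2.resize(b['frame'][140:240,205:305],(440,440),interpolation=cv2.INTER_CUBIC)
D=np.array([.5304,-.0042,.094]);ex=np.array([np.cos(.1315),np.sin(.1315),0]);ey=np.array([-ex[1],ex[0],0])
for X,Y in((-66,15),(-66,-15),(-48,0)):
    u=proj(b,D+ex*X/1e3+ey*Y/1e3);cv2.circle(B,tuple(((u-[205,140]+.5)*4.4).astype(int)),3,(0,255,0),1)
for z in(0,.019):
    u=proj(a,P+[0,0,z]);cv2.circle(A,tuple(((u-[x0,y0]+.5)*6).astype(int)),3,(0,255,0),1)
o=np.zeros((440,800,3),np.uint8);o[:420,:360]=A;o[:,360:]=B;cv2.imwrite('pics/s7.png',o)
E
```

```text
[0.43885107 0.31865111 0.06672649] 0.7556902780969448 [0.12950688 0.89924636 0.45857834] -1.211929251301104 [ 0.58  0.15  2.03 -0.    0.96  1.79]
```

View pics/s7.png

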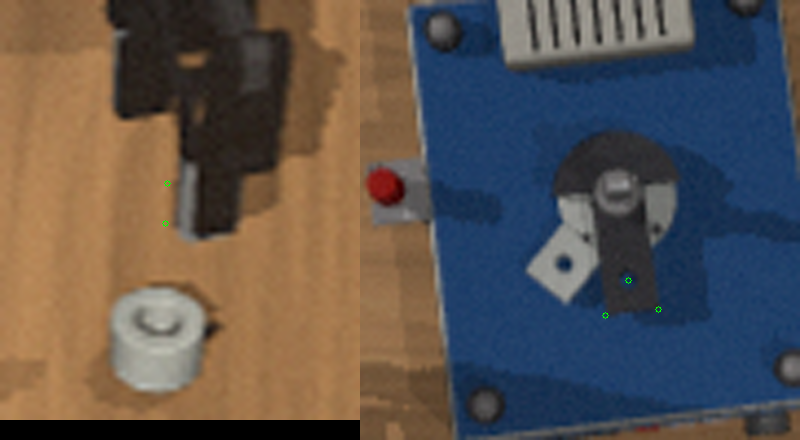

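The crank arm stays square to the front: its end at right-panel (606–656, 308) lies on the predicted marks. The hand is above the collar, whose screw points right/−x. I'll descend in guarded steps.

>>> {"fn": "drive_tool", "kwargs": {"deltas": [{"hand":0.65,"offset":[0,0,-2.5],"angular":[0,0,0]},{"hand":0.65,"offset":[0,0,-5],"angular":[0,0,0]},{"hand":0.65,"offset":[0,0,-6.6],"angular":[0,0,0]},{"hand":0.65,"offset":[0,0,-6.6],"angular":[0,0,0]}]}}

```text
time: 17.35
tool_pos: [0.438, 0.3181, -0.0004]
tcp_rot: [3.091, 0.561, -0.002]
wrist_force: [0.1, -0.7, -0.9]
width: 0.65
```

```bash
python3 - <<'E'
from h import *
a=cam('side');s=bot.read_state();P=s['tool_pos'];print(P,s['width'],s['wrist_force'])
x0,y0=245,225
A=cv2.resize(a['frame'][y0:y0+80,x0:x0+70],(525,600),interpolation=cv2.INTER_CUBIC)
for Q in(P,P+[0,0,.019],[.4384,.3189,.022]):
    u=proj(a,Q);cv2.circle(A,tuple(((u-[x0,y0]+.5)*7.5).astype(int)),3,(0,255,0),1)
cv2.imwrite('pics/s8.png',A)
E
```

```text
[4.38746744e-01 3.18596765e-01 3.94178729e-04] 0.6501832184441751 [ 0.17648748 -0.17804098 -1.07171558]
```

View pics/s8.png

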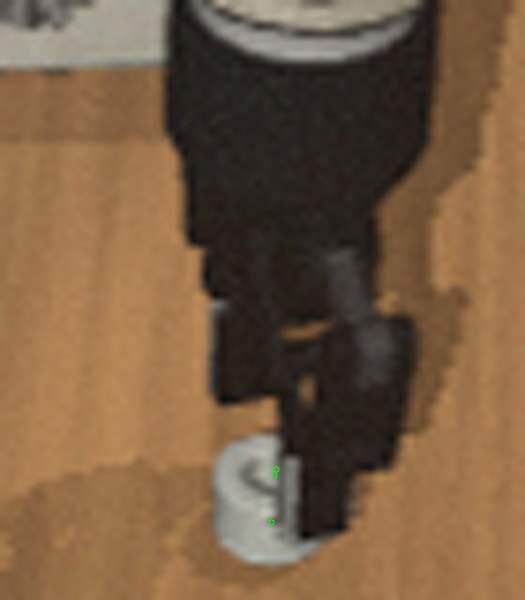

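With TCP at 0 the near fingertip, at crop (325,540), is about 10 mm above the bench, and the collar sits between the fingers clear of the screw. I'll close, then lift.

>>> {"fn": "drive_tool", "kwargs": {"deltas": [{"hand":0.3,"offset":[0,0,0],"angular":[0,0,0]},{"hand":0.2,"offset":[0,0,0],"angular":[0,0,0]},{"hand":0.1,"offset":[0,0,0],"angular":[0,0,0]},{"hand":0.1,"offset":[0,0,0],"angular":[0,0,0]},{"hand":0.1,"offset":[0,0,0],"angular":[0,0,0]},{"hand":0.1,"offset":[0,0,0],"angular":[0,0,0]}], "force": 50}}

```text
time: 18.15
tool_pos: [0.4403, 0.3193, 0.002]
tcp_rot: [-3.09, -0.561, -0.006]
wrist_force: [0.4, -0.5, 6.5]
width: 0.1
```

>>> {"fn": "drive_tool", "kwargs": {"deltas": [{"hand":0.1,"offset":[0,0,1],"angular":[0,0,0]},{"hand":0.1,"offset":[0,0,4],"angular":[0,0,0]},{"hand":0.1,"offset":[0,0,9],"angular":[0,0,-4]},{"hand":0.1,"offset":[0,0,14],"angular":[0,0,-8]},{"hand":0.1,"offset":[0,0,18],"angular":[0,0,-13]},{"hand":0.1,"offset":[0,0,18],"angular":[0,0,-13]}]}}

```text
time: 18.9
tool_pos: [0.4411, 0.3203, 0.1854]
tcp_rot: [-3.13, -0.207, -0.013]
wrist_force: [0.2, 0.1, 0.4]
width: 0.1
```

```bash
cat > col.py <<'E'
from h import *
def look(boxpad=22):
    a=cam('side');s=bot.read_state();P=s['tool_pos'];r=s['tcp_rot']
    print(P,s['width'],s['wrist_force'],'jaw',2*np.arctan2(r[1],r[0])%np.pi-np.pi/2)
    u=proj(a,P+[0,0,.015]).astype(int)
    m=mask(a,lambda h,s,v:(s<60)&(v>95),(u[0]-boxpad,u[1]-boxpad,u[0]+boxpad,u[1]+boxpad))
    print('tcp+15 px',proj(a,P+[0,0,.015])); 
    for q in range(u[1]-14,u[1]+16): print(q,a['frame'][q,u[0]-14:u[0]+16].mean(1).astype(int).tolist())
    return a,s
E
python3 -c "
from col import *
look()"
```

```text
[0.43956604 0.3192833  0.18258537] 0.10172383150870032 [-0.17161933 -0.02674385  0.13230598] jaw -1.4381715876334882
tcp+15 px [284.72670886 222.70342427]
208 [68, 66, 65, 68, 72, 64, 68, 69, 62, 46, 57, 66, 27, 32, 34, 42, 35, 34, 34, 37, 41, 37, 29, 29, 42, 61, 54, 38, 47, 55]
209 [68, 73, 72, 70, 66, 66, 71, 68, 62, 44, 82, 99, 36, 31, 32, 34, 32, 30, 34, 31, 39, 40, 30, 36, 33, 45, 38, 38, 46, 64]
210 [66, 68, 71, 70, 69, 65, 66, 72, 65, 49, 88, 127, 90, 28, 32, 30, 28, 35, 35, 43, 63, 66, 44, 40, 40, 41, 38, 40, 46, 62]
211 [71, 70, 66, 67, 67, 67, 66, 69, 65, 54, 88, 122, 79, 34, 32, 32, 36, 38, 37, 47, 81, 85, 43, 41, 41, 40, 35, 42, 47, 55]
212 [71, 69, 69, 73, 69, 66, 68, 71, 65, 57, 88, 118, 72, 33, 38, 40, 40, 37, 34, 47, 86, 86, 44, 38, 39, 40, 39, 41, 46, 55]
213 [65, 68, 69, 67, 69, 71, 68, 70, 62, 57, 97, 116, 73, 34, 36, 35, 35, 35, 36, 65, 102, 94, 51, 49, 42, 40, 46, 51, 53, 49]
214 [70, 65, 70, 67, 71, 66, 70, 65, 56, 52, 95, 115, 73, 32, 34, 36, 38, 38, 34, 65, 105, 90, 51, 46, 47, 51, 54, 51, 53, 51]
215 [60, 65, 59, 68, 62, 64, 61, 65, 66, 66, 100, 117, 75, 34, 
[... 2597 characters left out ...]
02, 102, 100, 100, 99, 99, 96, 93, 89, 88, 93, 96, 91, 85, 84, 85, 88, 83, 76, 68, 63, 61, 66, 64, 66, 75, 80, 93, 115, 116]
234 [100, 103, 103, 102, 105, 103, 104, 96, 98, 96, 91, 88, 94, 93, 91, 92, 92, 94, 96, 84, 68, 66, 62, 83, 94, 91, 92, 105, 116, 112]
235 [106, 107, 109, 107, 106, 112, 107, 101, 101, 98, 95, 97, 102, 102, 99, 96, 97, 108, 105, 101, 98, 93, 98, 102, 101, 96, 102, 100, 109, 115]
236 [106, 108, 113, 107, 108, 105, 102, 100, 100, 96, 97, 95, 101, 98, 103, 99, 95, 104, 107, 105, 104, 102, 106, 105, 97, 97, 98, 100, 107, 118]
237 [112, 105, 106, 107, 111, 107, 103, 105, 100, 103, 97, 97, 100, 104, 105, 100, 99, 106, 102, 101, 102, 101, 104, 104, 95, 95, 100, 104, 109, 116]
```

```bash
python3 - <<'E'
from h import *
a=cam('side');b=cam('top')
ms,ss,cs=big(mask(a,lambda h,s,v:(s<60)&(v>90),(255,265,310,315)));print(ss,cs)
mt=mask(b,lambda h,s,v:(s<60)&(v>60),(115,195,165,245)); print(mt.sum()); 
if mt.sum(): print(big(mt)[1:])
for r in range(278,305): print(r,a['frame'][r,266:300].mean(1).astype(int).tolist())
E
```

```text
[274 283  15  17 224] [280.82589286 291.01785714]
123
(array([133, 214,  15,  13, 123], dtype=int32), array([140.20325203, 220.29268293]))
278 [120, 122, 119, 121, 126, 124, 119, 108, 102, 110, 110, 112, 110, 117, 122, 122, 120, 118, 121, 121, 118, 117, 118, 115, 112, 109, 110, 109, 112, 119, 120, 122, 121, 117]
279 [120, 124, 121, 124, 127, 127, 120, 112, 102, 110, 111, 106, 110, 114, 120, 115, 119, 116, 116, 120, 113, 116, 116, 115, 112, 112, 106, 112, 116, 121, 117, 117, 116, 113]
280 [118, 123, 121, 126, 127, 125, 121, 108, 103, 109, 108, 113, 113, 116, 117, 120, 116, 115, 118, 116, 118, 116, 113, 115, 116, 111, 110, 112, 117, 117, 119, 119, 115, 113]
281 [120, 123, 126, 125, 120, 125, 126, 111, 104, 111, 106, 110, 113, 113, 121, 115, 117, 121, 121, 120, 118, 122, 121, 115, 109, 110, 108, 111, 112, 115, 122, 119, 116, 112]
282 [120, 121, 124, 124, 127, 128, 124, 108, 101, 106, 109, 105, 109, 98, 84, 88, 82, 82, 81, 86, 81, 96, 117, 117, 116, 111, 111, 113, 117, 117, 122, 119, 116, 117]
283 [116, 118, 124, 125, 123, 122, 122, 106, 100, 106, 104, 108, 140, 150, 150, 151, 153, 144, 
[... 2974 characters left out ...]
16, 117, 109, 108]
301 [122, 120, 117, 118, 110, 96, 93, 90, 100, 97, 100, 98, 95, 92, 94, 90, 89, 100, 108, 105, 111, 109, 113, 110, 110, 107, 109, 114, 114, 115, 117, 115, 113, 112]
302 [124, 123, 117, 117, 113, 115, 114, 105, 97, 101, 98, 97, 96, 96, 93, 97, 108, 107, 106, 106, 109, 109, 111, 106, 115, 105, 110, 113, 114, 117, 122, 117, 115, 112]
303 [129, 123, 119, 116, 110, 112, 108, 108, 113, 119, 114, 104, 93, 107, 114, 115, 113, 109, 106, 108, 110, 107, 109, 109, 109, 107, 108, 107, 117, 114, 117, 118, 110, 110]
304 [125, 123, 122, 116, 112, 109, 108, 108, 115, 120, 116, 113, 112, 117, 119, 118, 116, 109, 109, 105, 110, 108, 109, 107, 111, 109, 109, 115, 113, 112, 121, 116, 112, 111]
```

The grip closed just above the collar, which hasn't moved: it has the same side pixel (280.8, 291.0). So the real fingertips stand about 20 mm behind the reported TCP, consistent with the shaft view. I'll go 18 mm lower, checking the force before closing.

>>> {"fn": "drive_tool", "kwargs": {"deltas": [{"hand":0.65,"offset":[0,0,0],"angular":[0,0,6]},{"hand":0.65,"offset":[0,0,-4],"angular":[0,0,13]},{"hand":0.65,"offset":[0,0,-9],"angular":[0,0,13]},{"hand":0.65,"offset":[0,0,-14],"angular":[0,0,13]},{"hand":0.65,"offset":[0,0,-18],"angular":[0,0,13]},{"hand":0.65,"offset":[0,0,-19],"angular":[0,0,13]},{"hand":0.65,"offset":[0,0,-19.7],"angular":[0,0,13]},{"hand":0.65,"offset":[0,0,-19.7],"angular":[0,0,13]}]}}

```text
time: 20.05
tool_pos: [0.4391, 0.3189, -0.0163]
tcp_rot: [-3.091, -0.561, -0.002]
wrist_force: [0.3, -0.0, 0.9]
width: 0.651
```

>>> {"fn": "drive_tool", "kwargs": {"deltas": [{"hand":0.5,"offset":[0,0,0],"angular":[0,0,0]},{"hand":0.45,"offset":[0,0,0],"angular":[0,0,0]},{"hand":0.2,"offset":[0,0,0],"angular":[0,0,0]},{"hand":0.2,"offset":[0,0,0],"angular":[0,0,0]},{"hand":0.2,"offset":[0,0,0],"angular":[0,0,0]},{"hand":0.2,"offset":[0,0,0],"angular":[0,0,0]}], "force": 30}}

```text
time: 20.8
tool_pos: [0.4395, 0.3191, -0.0157]
tcp_rot: [-3.09, -0.561, -0.003]
wrist_force: [-1.1, -0.9, 6.8]
width: 0.399
```

The collar is gripped (opening 0.40, i.e. 36 mm). I'll firm the grip, lift and turn it to the drive's yaw.

>>> {"fn": "drive_tool", "kwargs": {"deltas": [{"hand":0.2,"offset":[0,0,0],"angular":[0,0,0]},{"hand":0.2,"offset":[0,0,0],"angular":[0,0,0]},{"hand":0.2,"offset":[0,0,1],"angular":[0,0,0]},{"hand":0.2,"offset":[0,0,4],"angular":[0,0,0]},{"hand":0.2,"offset":[0,0,8],"angular":[0,0,-4]},{"hand":0.2,"offset":[0,0,12],"angular":[0,0,-8]},{"hand":0.2,"offset":[0,0,16],"angular":[0,0,-13]},{"hand":0.2,"offset":[0,0,18.7],"angular":[0,0,-13]}], "force": 50}}

```text
time: 21.8
tool_pos: [0.4389, 0.3187, 0.1726]
tcp_rot: [-3.134, -0.206, -0.003]
wrist_force: [0.3, 0.4, -1.2]
width: 0.391
```

>>> {"fn": "drive_tool", "kwargs": {"deltas": [{"hand":0.2,"offset":[1.3,-4.5,0],"angular":[0,0,0]},{"hand":0.2,"offset":[2.6,-9,0],"angular":[0,0,0]},{"hand":0.2,"offset":[3.9,-13.5,0],"angular":[0,0,0]},{"hand":0.2,"offset":[5.2,-18,0],"angular":[0,0,0]},{"hand":0.2,"offset":[6.5,-22.5,0],"angular":[0,0,0]},{"hand":0.2,"offset":[7.8,-27,0],"angular":[0,0,0]},{"hand":0.2,"offset":[9.2,-32.3,0],"angular":[0,0,0]},{"hand":0.2,"offset":[9.2,-32.3,0],"angular":[0,0,0]}]}}

```text
time: 22.8
tool_pos: [0.5309, -0.0079, 0.1702]
tcp_rot: [3.134, 0.2, 0.0]
wrist_force: [-0.6, 0.9, -1.1]
width: 0.393
```

```bash
python3 - <<'E'
from h import *
a=cam('side');b=cam('top');s=bot.read_state();P=s['tool_pos'];r=s['tcp_rot'];print(P,s['width'],s['wrist_force'],'jaw',2*np.arctan2(r[1],r[0])%np.pi-np.pi/2)
C=[.5304,-.0040]
for z in(.112,.156,P[2]+.0157,P[2]+.0377): print(z,proj(a,[*C,z]),proj(a,[C[0]+.018,C[1],z]),proj(a,[C[0]-.018,C[1],z]))
for q in range(150,180): print(q,a['frame'][q,238:272].mean(1).astype(int).tolist())
cv2.imwrite('pics/s9.png',a['frame'])
E
```

```text
[ 0.53000875 -0.00489419  0.16986787] 0.3855660975375607 [-0.33072573  0.81284714 -0.9302484 ] jaw -1.4407480360307918
0.112 [252.77994638 182.72715378] [246.50832137 182.41846931] [259.06129427 183.03635662]
0.156 [252.96768728 168.92626331] [246.57781827 168.62266026] [259.36765497 169.23048846]
0.18556787013177595 [253.09799453 159.35670415] [246.62625739 159.05687648] [259.58009464 159.65722969]
0.20756787013177597 [253.19720065 152.07629829] [246.6632464  151.77948075] [259.74172095 152.3738735 ]
150 [175, 169, 156, 147, 135, 105, 68, 64, 61, 65, 102, 131, 113, 80, 35, 40, 37, 35, 58, 82, 98, 104, 99, 103, 99, 102, 102, 100, 95, 97, 103, 108, 110, 112]
151 [178, 168, 159, 153, 138, 110, 75, 63, 72, 103, 128, 134, 117, 80, 36, 41, 39, 39, 55, 85, 104, 108, 106, 104, 104, 100, 96, 94, 95, 100, 102, 104, 106, 103]
152 [180, 169, 160, 149, 135, 105, 78, 68, 87, 123, 136, 118, 99, 79, 37, 36, 43, 40, 56, 96, 116, 102, 92, 107, 105, 107, 104, 98, 108, 111, 114, 118, 122, 123]
153 [173, 166, 155, 142, 123, 96, 76, 73, 79, 118, 152, 129, 93, 78, 37, 42, 40, 36, 80, 119, 115, 99, 113, 12
[... 3663 characters left out ...]
 111, 111, 113, 113, 116, 116, 106, 77, 79, 86, 85, 78]
176 [108, 110, 115, 108, 113, 111, 109, 110, 113, 117, 120, 111, 97, 109, 102, 89, 107, 106, 112, 113, 112, 106, 112, 109, 111, 113, 117, 109, 81, 76, 77, 87, 86, 85]
177 [110, 109, 114, 110, 110, 110, 109, 111, 112, 116, 117, 108, 100, 110, 101, 88, 100, 104, 111, 109, 108, 110, 113, 109, 110, 119, 119, 102, 81, 83, 85, 83, 84, 93]
178 [112, 112, 114, 114, 114, 114, 113, 114, 115, 115, 121, 112, 101, 112, 95, 74, 107, 109, 115, 110, 115, 117, 118, 104, 106, 108, 102, 84, 83, 78, 79, 84, 79, 81]
179 [81, 81, 85, 81, 86, 77, 79, 84, 76, 80, 80, 79, 87, 111, 100, 82, 106, 82, 77, 75, 73, 69, 66, 64, 60, 68, 71, 71, 67, 72, 72, 68, 75, 69]
```

```bash
python3 - <<'E'
from h import *
a=cam('side');b=cam('top')
def dark(f,box,thr):
    g=f.astype(float).mean(2);x0,y0,x1,y1=box;w=np.clip(thr-g[y0:y1,x0:x1],0,None);ys,xs=np.mgrid[y0:y1,x0:x1];return (w*xs).sum()/w.sum(),(w*ys).sum()/w.sum()
s0=cv2.imread('pics/s0.png');t0=cv2.imread('pics/t0.png')
us=dark(s0,(287,286,293,293),80);ut=dark(t0,(140,226,146,230),58);print(us,ut)
X,e=tri(a,us,b,ut);print('screw tri',X,e)
print('screw side z.011',plane(a,us,.011),'top',plane(b,ut,.011))
c=plane(b,(138.8,220.05),.022);print('collar top',c)
# side: collar top ellipse / silhouette columns 
g=s0.astype(float).mean(2);print(plane(a,(280.85,287.2),.022))
for p in(plane(a,us,.011),plane(b,ut,.011),X):
    for q in((.4384,.3189),c[:2]): v=p[:2]-q;print('yaw',np.arctan2(-v[1],-v[0]).round(3),np.linalg.norm(v).round(4))
# now: screw in held collar
u9=dark(a['frame'],(258,152,264,159),80);P=bot.read_state()['tool_pos'];print('held screw px',u9)
for ps in(-.1,.1315,.35): print(ps,[proj(a,[.5300-.0205*np.cos(ps),-.0042-.0205*np.sin(ps),P[2]+h]).round(2).tolist() for h in(.0267,.031)])
f=a['frame'];x0,y0=228,135
cv2.imwrite('pics/s10.png',cv2.resize(f[y0:y0+60,x0:x0+60],(600,600),interpolation=cv2.INTER_CUBIC))
E
```

```text
(np.float64(289.6595744680851), np.float64(289.1026282853567)) (np.float64(142.4872727272727), np.float64(227.37454545454545))
screw tri [0.41953007 0.31191313 0.0112439 ] 0.0011924190510703924
screw side z.011 [0.41892103 0.3116767  0.011     ] top [0.42012771 0.31194722 0.011     ]
collar top [0.43900299 0.31943684 0.022     ]
[0.43944318 0.31911668 0.022     ]
yaw 0.355 0.0208
yaw 0.369 0.0215
yaw 0.364 0.0196
yaw 0.378 0.0203
yaw 0.355 0.0201
yaw 0.369 0.0209
held screw px (np.float64(260.09765625), np.float64(155.85156250000003))
-0.1 [[260.63, 156.36], [260.66, 154.93]]
0.1315 [[260.71, 155.65], [260.75, 154.22]]
0.35 [[260.43, 154.98], [260.46, 153.56]]
```

View pics/s10.png

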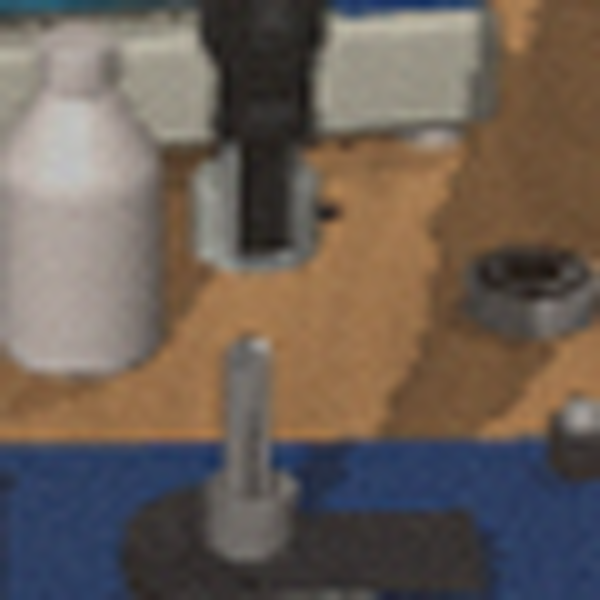

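The collar, at crop (256,205) with its screw pointing right at (330,212), hangs just above the D-shaped shaft end at (249,345). The column offset is about 0.5 mm and the collar yaw about 0.138 against the drive's 0.1315. I'll start down gently.

>>> {"fn": "drive_tool", "kwargs": {"deltas": [{"hand":0.2,"offset":[0.05,0.03,0],"angular":[0,0,-0.3]},{"hand":0.2,"offset":[0.05,0.03,-1],"angular":[0,0,-0.3]},{"hand":0.2,"offset":[0.05,0.03,-2],"angular":[0,0,-0.3]},{"hand":0.2,"offset":[0.05,0.03,-2.7],"angular":[0,0,-0.3]},{"hand":0.2,"offset":[0.05,0.03,-3.2],"angular":[0,0,-0.3]},{"hand":0.2,"offset":[0.05,0.03,-3.6],"angular":[0,0,-0.3]},{"hand":0.2,"offset":[0.05,0.03,-3.6],"angular":[0,0,-0.3]}]}}

```text
time: 23.88
tool_pos: [0.5307, -0.0041, 0.1336]
tcp_rot: [-3.135, -0.199, 0.001]
wrist_force: [0.1, 0.5, -1.5]
width: 0.389
```

>>> {"fn": "drive_tool", "kwargs": {"deltas": [{"hand":0.2,"offset":[0,0,-0.3],"angular":[0,0,0]},{"hand":0.2,"offset":[0,0,-0.6],"angular":[0,0,0]},{"hand":0.2,"offset":[0,0,-0.9],"angular":[0,0,0]},{"hand":0.2,"offset":[0,0,-1.2],"angular":[0,0,0]},{"hand":0.2,"offset":[0,0,-1.5],"angular":[0,0,0]},{"hand":0.2,"offset":[0,0,-1.5],"angular":[0,0,0]}]}}

```text
time: 24.62
tool_pos: [0.5309, -0.0041, 0.1185]
tcp_rot: [-3.135, -0.199, 0.0]
wrist_force: [0.5, 2.6, -2.3]
width: 0.394
```

>>> {"fn": "drive_tool", "kwargs": {"deltas": [{"hand":0.2,"offset":[0,0.05,-0.3],"angular":[0,0,0]},{"hand":0.2,"offset":[0,0.05,-0.7],"angular":[0,0,0]},{"hand":0.2,"offset":[0,0.05,-1.1],"angular":[0,0,0]},{"hand":0.2,"offset":[0,0.05,-1.5],"angular":[0,0,0]},{"hand":0.2,"offset":[0,0.05,-1.8],"angular":[0,0,0]},{"hand":0.2,"offset":[0,0.05,-2],"angular":[0,0,0]},{"hand":0.2,"offset":[0,0.05,-2],"angular":[0,0,0]}]}}

```text
time: 25.5
tool_pos: [0.5308, -0.0038, 0.0988]
tcp_rot: [3.135, 0.199, -0.001]
wrist_force: [0.3, 0.3, -1.3]
width: 0.389
```

>>> {"fn": "drive_tool", "kwargs": {"deltas": [{"hand":0.2,"offset":[0,0,-0.1],"angular":[0,0,0]},{"hand":0.2,"offset":[0,0,-0.2],"angular":[0,0,0]},{"hand":0.2,"offset":[0,0,-0.3],"angular":[0,0,0]},{"hand":0.2,"offset":[0,0,-0.4],"angular":[0,0,0]},{"hand":0.2,"offset":[0,0,-0.4],"angular":[0,0,0]}]}}

```text
time: 26.12
tool_pos: [0.5311, -0.0037, 0.0964]
tcp_rot: [3.135, 0.199, 0.0]
wrist_force: [-4.2, 0.7, 7.8]
width: 0.391
```

The collar contacts the shoulder exactly where predicted (TCP 0.0964). I'll ease the small side force and settle.

>>> {"fn": "drive_tool", "kwargs": {"deltas": [{"hand":0.2,"offset":[-0.08,0,0],"angular":[0,0,0]},{"hand":0.2,"offset":[-0.08,0,0],"angular":[0,0,0]},{"hand":0.2,"offset":[-0.08,0,0],"angular":[0,0,0]},{"hand":0.2,"offset":[-0.08,0,0],"angular":[0,0,0]}]}}

```text
time: 26.62
tool_pos: [0.5311, -0.0038, 0.0964]
tcp_rot: [3.135, 0.199, 0.003]
wrist_force: [-1.6, 0.5, 5.5]
width: 0.394
```

```bash
python3 - <<'E'
from h import *
def dark(f,box,thr):
    g=f.astype(float).mean(2);x0,y0,x1,y1=box;w=np.clip(thr-g[y0:y1,x0:x1],0,None);ys,xs=np.mgrid[y0:y1,x0:x1];return (w*xs).sum()/w.sum(),(w*ys).sum()/w.sum()
a=cam('side');b=cam('top')
for i in range(3):
    cam('side');s=bot.read_state();print(s['time'],s['tool_pos'].round(4),s['wrist_force'].round(1),s['torque'].round(2),round(s['width'],3))
r=s['tcp_rot'];print('jaw',2*np.arctan2(r[1],r[0])%np.pi-np.pi/2)
rs=big(mask(a,RED,(200,120,310,260)));print('knob px',rs[2])
C=[.5304,-.0040]
print('pred screw',[proj(a,[C[0]-.0205*np.cos(p),C[1]-.0205*np.sin(p),.123]).round(1).tolist() for p in(-.1,.13,.35)],'pred shaft top',proj(a,[*C,.156]),'collar c',proj(a,[*C,.123]))
for q in range(166,192): print(q,a['frame'][q,243:272].mean(1).astype(int).tolist())
# arm end in top view
D=np.array([.5304,-.0042,.094]);ex=np.array([np.cos(.1315),np.sin(.1315),0]);ey=np.array([-ex[1],ex[0],0])
g=cv2.cvtColor(b['frame'],cv2.COLOR_BGR2HSV)[...,1].copy()
for X in(-45,-54,-60,-64): print(X,[int(cv2.getRectSubPix(g,(1,1),tuple(map(float,proj(b,D+ex*X/1e3+ey*Y/1e3))))[0,0]) for Y in range(-24,26,2)])
E
```

```text
26.775 [ 0.5311 -0.0038  0.0964] [-0.9 -0.2  5.5] [0.02 0.31 0.  ] 0.39
26.825 [ 0.5311 -0.0038  0.0964] [-0.5 -0.5  6.1] [0.05 0.29 0.03] 0.391
26.875 [ 0.5311 -0.0038  0.0965] [-1.3  0.8  6.3] [0.1  0.32 0.02] 0.388
jaw -1.4439843522438094
knob px [247.44791667 213.17708333]
pred screw [[259.9, 180.0], [260.0, 179.2], [259.7, 178.5]] pred shaft top [252.96768728 168.92626331] collar c [252.82620769 179.32498984]
166 [89, 77, 79, 95, 115, 101, 57, 37, 35, 33, 35, 40, 37, 37, 31, 60, 107, 118, 118, 116, 117, 118, 105, 80, 82, 81, 79, 80, 81]
167 [86, 76, 95, 111, 120, 102, 42, 36, 37, 35, 39, 32, 31, 37, 34, 65, 111, 115, 115, 115, 113, 123, 105, 79, 78, 77, 79, 82, 82]
168 [88, 76, 99, 116, 118, 97, 36, 34, 35, 35, 38, 39, 38, 33, 31, 61, 105, 115, 113, 111, 117, 111, 81, 75, 80, 79, 78, 77, 77]
169 [86, 88, 111, 117, 117, 101, 39, 33, 32, 35, 37, 34, 32, 32, 28, 74, 119, 113, 110, 113, 115, 103, 76, 79, 79, 76, 79, 79, 79]
170 [88, 112, 115, 114, 115, 97, 33, 38, 34, 32, 40, 38, 35, 34, 33, 79, 123, 116, 113, 114, 117, 115, 100, 76, 80, 77, 79, 80, 81]
171 [109, 113, 112, 114, 118,
[... 2427 characters left out ...]
 [48, 52, 48, 45, 47, 47, 59, 84, 106, 109, 111, 94, 67, 61, 47, 52, 48, 49, 50, 53, 57, 51, 56, 53, 50, 51, 51, 56, 48]
191 [51, 49, 50, 45, 50, 47, 46, 48, 62, 64, 60, 56, 51, 47, 52, 49, 48, 51, 50, 50, 50, 51, 51, 54, 49, 50, 55, 48, 53]
-45 [180, 174, 173, 175, 153, 27, 22, 19, 14, 27, 85, 149, 163, 145, 103, 16, 16, 15, 19, 54, 157, 161, 153, 105, 42]
-54 [178, 178, 176, 174, 131, 60, 16, 17, 21, 21, 33, 47, 58, 59, 30, 18, 18, 22, 27, 82, 145, 186, 198, 205, 184]
-60 [170, 196, 185, 169, 123, 59, 23, 14, 22, 23, 16, 6, 14, 9, 5, 9, 17, 15, 21, 87, 157, 171, 159, 164, 175]
-64 [177, 173, 169, 170, 141, 40, 33, 44, 49, 53, 60, 39, 47, 35, 16, 19, 25, 34, 51, 95, 163, 185, 179, 176, 174]
```

```bash
python3 -c "
from workcell import bot
print(bot.finish_job())"
```

```text
the job is handed in; nothing more can be done
None
```

I did the job in the order asked and handed it in at about 27 s on the robot's clock.

- **Pin:** I drew it up and hung it in the notch of the lug, then let go. Its knob centre measured z = 0.092, as it should, and its image position was unchanged at the end.
- **Shaft:** I pinched it across the flat and turned it about 47° until the flat faced the front panel. I then pinched it again lower, so a finger lay on the middle of the flat. In the last top view the crank arm was within about 0.01 rad of square.
- **Collar:** It slid down with the screw to the front and met the shoulder at the predicted height (TCP 0.0964). I finished gripping it at 50 N and pressing down with about 6–7 N, with side forces around 1 N.

What disagreed or failed:

- **Fingertips:** They stand about 20 mm behind the reported TCP. Because of this the first pinch held only the top of the shaft, and the first try at the collar closed just above it. That try didn't move the collar; I mended both by going lower.
- **Collar yaw:** It is about 0.13–0.14 rad against the drive's 0.1315, worked out from my measurement before the grasp and the hand's turn. The last side view of the screw was too dark to confirm it better than about ±0.1 rad.
- **Bearing, bottle and screwdriver:** I made no contact with them, but I didn't measure their positions again at the end.

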